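# Roll a conveyor roller home against the track's end stop

## Task

Take the wooden paddle out of its rest and, touching the steel roller with nothing but the paddle, roll it gently along the track until it meets the end stop's shoe. Press it squarely against the stop for a second with about 6 newtons (never more than 10), then leave it lying there and put the paddle back upright in the slot of its rest; keep the other things on the bench where they are.

Things in the scene. Friction and masses are not known exactly. Their poses are not given: they have to be found in the camera images.
- track: (All sizes here in mm.) Fixed level steel track, 320 long, 96 wide. Origin: centre of its underside; +x runs along it towards the end stop, z up. Flat rubber-lined bed 14 above the bench, 72 wide, between two straight guide rails 8 thick, tops 26 above the bench. The rubber has some rolling resistance: a slowly pushed roller stops within about 10 when no longer pushed.
- stop: Aluminium end stop on the track, 70 wide, top 64 above the bench. Origin: bed height, mid-width, on its front face, which looks to the roller; axes as the track's. Before that face is a rigid flat steel shoe, 56 wide, 30 high, centred 25 above the bed, square to the track. Its face stands 8 to 38 proud of the stop's face; the setting changes each time and is not measured: feel for it.
- roller: Polished steel conveyor roller with black end caps, 50 diameter, 60 long, about 300 g (varies), lying on the bed across the track (up to 0.12 rad askew at the start), 85 to 185 short of the shoe. Origin: its centre, 25 above the bed (39 above the bench); its own y is its axis; x and z turn as it rolls. While it is pressed, friction on the bed takes up to 2 N of the push.
- paddle: Plain wooden paddle, about 100 g, standing upright in its rest. Origin: centre of its bottom edge. Flat blade: 10 thick (x), 60 wide (y), from 0 to 55 high (z); above it a square-edged handle 24 thick (x), 30 wide (y), from 55 to 117 high. Front and back are alike.
- rest: Dark wooden block fixed on the bench, 52 (x) by 104 (y), 34 high, with an upward-open slot 15 (x) by 65 (y), 24 deep with a chamfered mouth, that takes the paddle blade. Origin: centre of its underside; the slot is centred on it and its floor is 10 above the bench; paddle x lies along rest x (either way round).
- spare: Bystander: another such roller, 50 diameter, 60 high, standing on its end on the bench beyond the track. Origin: centre of its underside.
- carton: Bystander: closed cardboard carton 100 by 140, 90 high. Origin: centre of its underside.
- bracket: Bystander: L-shaped steel bracket, 80 by 60, 60 high. Origin: centre of its underside.
- tray: Bystander: open blue plastic tray 120 by 150, 60 high. Origin: centre of its underside.
There are look-alikes about, which are no part of the job. What is shaped like the paddle but blue or red is not meant.

How it is judged:
By the outcome, as a careful person would: the job done as asked, in the order asked, and still so for the second after the job is handed in, with the robot touching nothing.
It also fails if it takes over 72 s, if anything falls off the work surface, if the arm or the gripper's body presses on something with over 40 N, if the wrist force passes 120 N, or if a joint passes its speed limit or range.

## Robot

A 6-joint arm with a two-finger parallel gripper is mounted at the origin on the work surface. World frame = base frame: x ahead of the robot, y to its left, z up, the work surface at z = 0. Lengths are in m, angles in degrees, forces in N, time in s.
With the tool pointing down it reaches from about 0.3 to 0.775 m from the base axis. Payload 14.6 kg.
Tool frame: the origin (TCP) lies at the very end of the fingers, on their centre line; the grasp point (between the pads) lies behind it (manip.pinch_z is the y of the grasp point in the tool frame, in m); y points along the fingers, z is the direction in which the jaws open and shut, and the axes are right-handed (so a half turn about y gives the same grasp; the last joint's range is limited). The gripper opens to 94 mm and grips with 3 to 60 N. Pads are 16 mm wide; open, the fingers measure 119 mm over their backs; the gripper's body (75 mm by 177 mm) begins 78 mm behind the grasp point.
Start: joints at [-78.415, 17.183, 87.147, -0, 75.671, -3.816], TCP at [0.146, -0.53, 0.205] pointing down, gripper open.
Joint ranges: [-173.82, 173.82], [-45.26, 126.66], [13.44, 144.39], [-59.66, 239.66], [0, 175.72], [-146.38, 146.38]. Speed limits (degrees/s): [127.2, 127.2, 147.25, 180, 180, 180].

## Interface

Orientations are given as [roll, pitch, yaw] about the fixed x, y, z axes, in that order (R = Rz(yaw) Ry(pitch) Rx(roll)).
In Python, from workcell import status, cams, manip gives the robot as it stands.
- The arm moves only by the tool apply_moves, never from a script. Its argument "deltas" is a list of rows, each an object of numbers: "rx", "ry", "rz": the turn, a rotation vector about the tool's x, y, z in degrees; "dx", "dy", "dz": the shift along the tool's x, y, z in mm; "jaw": the opening, from -1 (shut) to 1 (fully open), so that 0 is half open. In form: [{"rx": .., "ry": .., "rz": .., "dx": .., "dy": .., "dz": .., "jaw": ..}, ...]. A call has exactly 5 rows; each row shifts and turns the commanded pose from where the row before left it, along the tool's axes as they then stand; what a row does not reach is not made up. A row lasts 1/12 s, in which the tool goes at most 41.7 mm and 7.16 degrees, less where a joint would pass 70% of its speed; a pose out of reach is approached as far as the arm can. A call is refused whole if a number of a shift passes 41.7 or a number of a turn 7.16, either way. A call with a gripper value outside its range is refused whole. The fingers move at their own pace and stop on an object; "force" is the grip in N (left out, the last holds). Time passes only in rows, so rows that do not move let the fingers close, or fill a call up. It gives the time, the measured TCP pose, the force and the opening at its end, in the units of the state.
- status.observe(): the state, without advancing time (a new reading comes with each control period).
- cams.camera(name): name is "side" or "top" or "wrist"; returns the picture (480x640x3 uint8, red, green, blue); there is no depth.
- cams.camera_model(name): a dict with "K" (3x3 intrinsics, pixels), "distortion" ([k1, k2, p1, p2, k3] as OpenCV has them; the pictures are not rectified), "pose" (4x4, takes a point from camera to world coordinates). Camera axes: x right, y down, z forward; pixel columns grow to the right and rows downward; lengths in m; the calibration is good to about 2 mm. A picture is of the moment at which its call begins: read the wrist's pose just before it. camera_model takes no time and is no camera call; for the wrist camera it gives the pose at the moment of the call.
- manip.finish_job(): hands the job in, once; it reports no verdict.
Trained networks look in the newest picture that a camera, given by its name, has taken for a name from the list of things; names that differ only in an ending like _2 or _b are one class to them, and where a whole thing is asked for, a point or a joint stands for the part that bears it (a point fixed in the world has none). Each returns a list of dicts, best first, with "confidence" (0 to 1); they miss things now and then, are a little off and sometimes report something else, mostly with a low value. They report only what shows in the picture. A call takes as long as a camera call. They do not tell look-alikes from the thing itself.
- cams.spot_in(thing, camera): "bbox" ([left, top, right, bottom] as shares, 0 to 1, of the picture: columns of its width, rows of its height, round what is visible of it).
- cams.landmark_of(thing, camera): "xy" ([column, row] as shares, 0 to 1, of the picture: columns of its width, rows of its height: a listed point, or the origin of a listed thing).
The state is a dict: "time": time; "qpos": joint angles; "qvel": joint speeds; "tau": joint torques, N m; "position": TCP position; "tool_rot": TCP orientation; "wrist_force": force on the tool from outside, world axes, zero at the start; "ft_torque": the same for the moment, N m; "finger_gap": opening from 0.0 (shut) to 1.0 (fully open).
Only numpy, scipy, OpenCV 4.12 (cv2) and the standard library are available. Lean on these libraries where they do the work, as an engineer would, in place of code of your own. Each camera call takes 0.05 s, during which the arm holds its last target.

## Working session

There is one attempt and no reset: what is moved stays moved. The work goes in short steps, Python scripts to look and compute and a tool call to move; the robot and the scene stay as the last step left them, time stands still between calls to the robot, and variables do not carry over. Pictures are saved under pics/ and viewed, and the job is handed in when it is done.

Besides the shell and the picture viewer there is one more tool, called after "Call:" as name(argument=value, ...), one argument or row to a line, values as JSON. apply_moves: Moves the arm, as the interface text tells. Its arguments: {"type":"object","properties":{"deltas":{"type":"array","items":{"type":"object","properties":{"rx":{"type":"number"},"ry":{"type":"number"},"rz":{"type":"number"},"dx":{"type":"number"},"dy":{"type":"number"},"dz":{"type":"number"},"jaw":{"type":"number"}}}},"force":{"type":"number"}},"required":["deltas"]}

```bash
mkdir -p pics; ls
python3 - <<'E'
from workcell import status,cams,manip
import cv2
print(status.observe(), manip.pinch_z)
for n in ["top","side","wrist"]:
    m=cams.camera_model(n); print(n,m)
    cv2.imwrite(f"pics/{n}0.png",cams.camera(n)[:,:,::-1])
for t in ["track","stop","roller","paddle","rest"]:
  for c in ["top","side"]:
    print(t,c,cams.landmark_of(t,c)[:3])
print(status.observe()["time"])
E
```

```text
pics
{'time': 0.0, 'qpos': array([-7.84150742e+01,  1.72146124e+01,  8.71809784e+01, -7.80359331e-04,
        7.56723958e+01, -3.81545072e+00]), 'qvel': array([ 0.0697955 , -0.03089224, -0.03791581,  0.03604919, -0.03757013,
        0.06536613]), 'tau': array([-3.67568151e-03, -5.31814563e+01, -3.52741063e+01,  7.06866989e-02,
        2.43681466e-02, -1.27103090e-04]), 'position': array([ 0.14600131, -0.52997939,  0.20489106]), 'tool_rot': array([-9.00678862e+01,  3.76984793e-03, -1.64599432e+02]), 'wrist_force': array([ 0.9335081 , -0.07901261,  0.89469882]), 'ft_torque': array([-0.03121928, -0.02965259,  0.04597534]), 'finger_gap': 1.0024805585234164} -0.0188
top {'K': array([[614.63757335,   0.        , 318.61616657],
       [  0.        , 614.63757335, 238.26354526],
       [  0.        ,   0.        ,   1.        ]]), 'distortion': array([-0.11383868,  0.        ,  0.        ,  0.        ,  0.        ]), 'pose': array([[ 0.02849319, -0.98498497,  0.17027259,  0.35133333],
       [-0.99958701, -0.02744032,  0.00853411,  0.04794946],
       [-0.00373364, -0.17044543, -0.98536004, 
[... 1423 characters left out ...]
816, 0.6642], 'confidence': 0.61}]
roller top [{'xy': [0.5228, 0.5069], 'confidence': 0.92}, {'xy': [0.7522, 0.5925], 'confidence': 0.2}]
roller side [{'xy': [0.5058, 0.4867], 'confidence': 0.88}, {'xy': [0.3753, 0.4196], 'confidence': 0.56}, {'xy': [0.4809, 0.659], 'confidence': 0.53}]
paddle top [{'xy': [0.748, 0.71], 'confidence': 0.88}, {'xy': [0.6773, 0.6613], 'confidence': 0.83}, {'xy': [0.7591, 0.6008], 'confidence': 0.69}]
paddle side [{'xy': [0.5659, 0.315], 'confidence': 0.85}, {'xy': [0.637, 0.3335], 'confidence': 0.63}]
rest top [{'xy': [0.7516, 0.5938], 'confidence': 0.79}]
rest side [{'xy': [0.5639, 0.3229], 'confidence': 0.8}, {'xy': [0.3758, 0.4225], 'confidence': 0.51}]
0.65
```

View pics/top0.png

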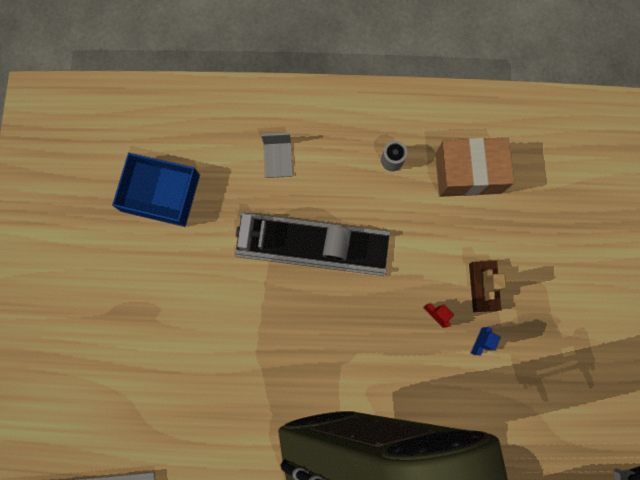

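View pics/side0.png

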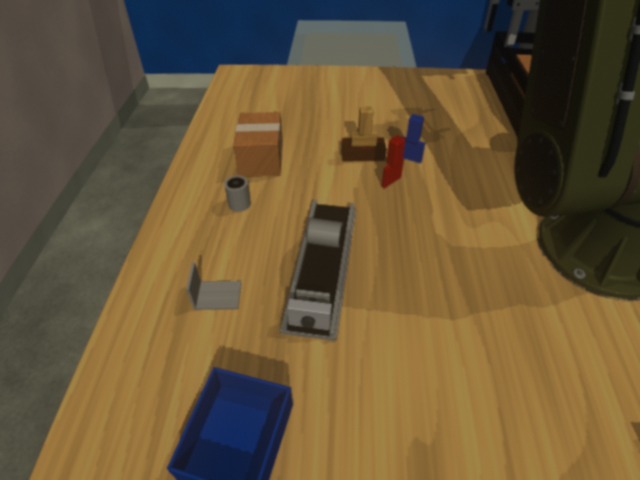

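View pics/wrist0.png

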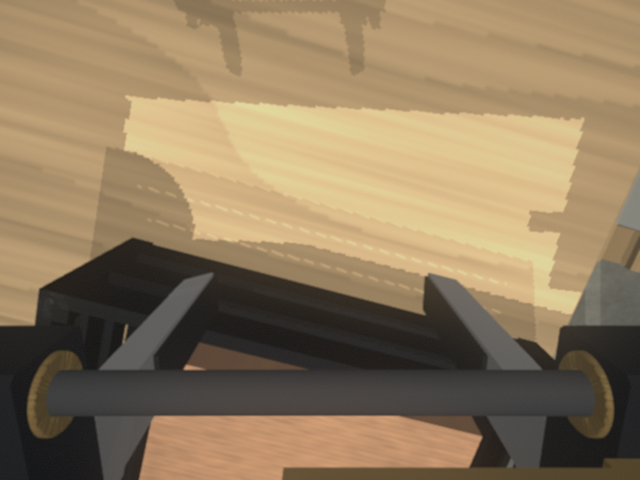

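The top view shows the track at about (240–390, 215–272) px with the stop at its left end, the roller at (336,243), and the rest with the wooden paddle at (486,286). The red (438,315) and blue (486,341) look-alikes stand nearby. I'll zoom in for accurate corners.

Run:
```python
import cv2
a=cv2.imread("pics/top0.png")
cv2.imwrite("pics/z1.png",cv2.resize(a[200:285,230:400],None,fx=4.7,fy=4.7,interpolation=cv2.INTER_CUBIC))
cv2.imwrite("pics/z2.png",cv2.resize(a[245:365,420:570],None,fx=5,fy=5,interpolation=cv2.INTER_CUBIC))
b=cv2.imread("pics/side0.png")
cv2.imwrite("pics/z3.png",cv2.resize(b[90:200,330:440],None,fx=5.4,fy=5.4,interpolation=cv2.INTER_CUBIC))
```

```text
(no output)
```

View pics/z1.png

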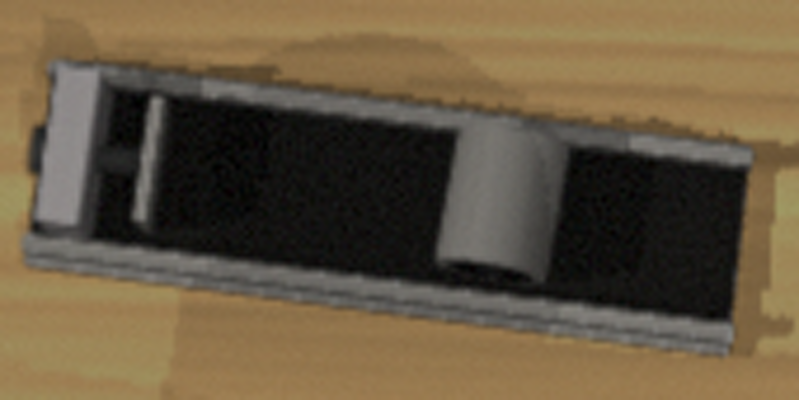

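View pics/z2.png

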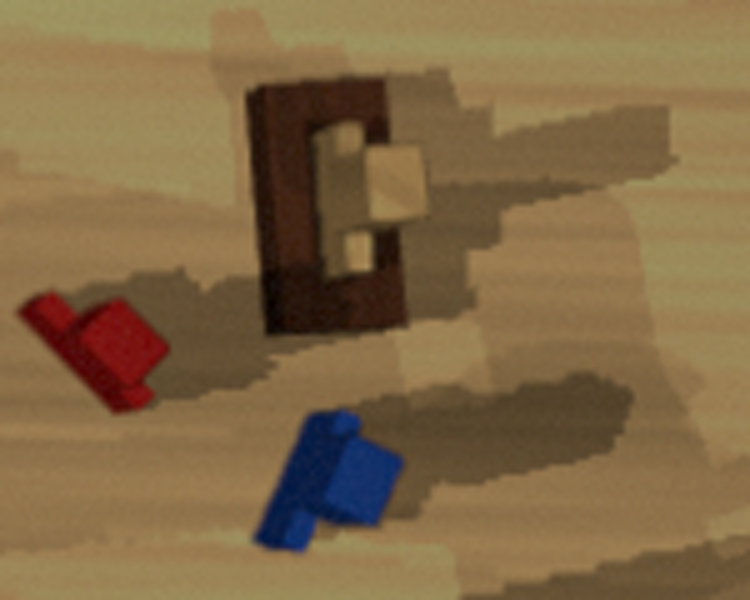

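View pics/z3.png

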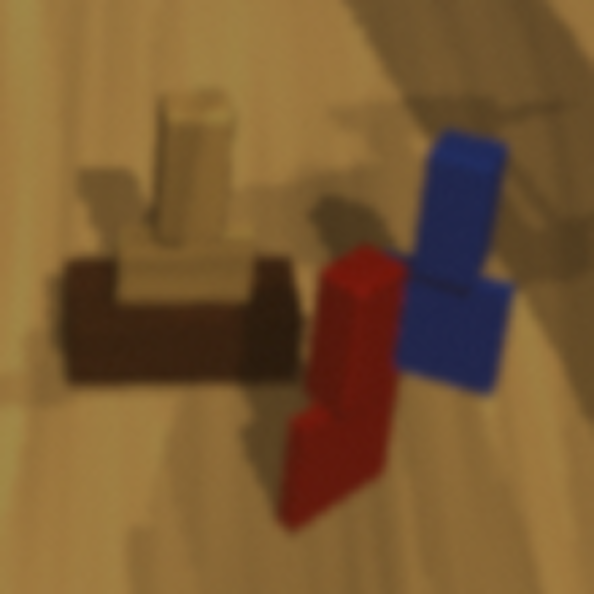

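```bash
cat > h.py <<'E'
import numpy as np, cv2
from scipy.optimize import least_squares
from scipy.spatial.transform import Rotation as R
def rays(m,px):
    n=cv2.undistortPoints(np.array(px,float).reshape(-1,1,2),m["K"],np.array(m["distortion"])).reshape(-1,2)
    d=np.c_[n,np.ones(len(n))]@m["pose"][:3,:3].T
    return m["pose"][:3,3],d
def onplane(m,px,z):
    o,d=rays(m,px); z=np.broadcast_to(z,(len(d),)); t=(z-o[2])/d[:,2]
    return o+d*t[:,None]
def proj(m,P):
    T=np.linalg.inv(m["pose"]); P=np.atleast_2d(P)
    return cv2.projectPoints(P.astype(float),cv2.Rodrigues(T[:3,:3])[0],T[:3,3],m["K"],np.array(m["distortion"]))[0].reshape(-1,2)
def place(p,L):
    x,y,a=p; L=np.atleast_2d(L); c,s=np.cos(a),np.sin(a)
    return np.c_[x+c*L[:,0]-s*L[:,1], y+s*L[:,0]+c*L[:,1], L[:,2]]
def fit(obs,p0):
    # obs list of (model,px list,local pts)
    f=lambda p:np.concatenate([(proj(m,place(p,L))-np.array(px,float)).ravel() for m,px,L in obs])
    r=least_squares(f,p0); return r.x,f(r.x).reshape(-1,2)
E
python3 - <<'E'
from h import *
from workcell import cams,status
m=cams.camera_model("top")
z1=lambda u,v:(230+u/4.7,200+v/4.7)
z2=lambda u,v:(420+u/5,245+v/5)
np.set_printoptions(precision=4,suppress=True)
# track: rail top outer right far, outer right near, far rail
print("rail far right, near right (z26)",onplane(m,[z1(752,148),z1(731,343),z1(25,248)],.026))
print("rest top",onplane(m,[z2(270,88),z2(388,78),z2(408,325),z2(287,333)],.034))
print("handle top",onplane(m,[z2(367,147),z2(425,145),z2(428,218),z2(372,222)],.127))
print("stop top",onplane(m,[z1(52,65),z1(102,70),z1(85,225),z1(35,220)],.064))
print("shoe top",onplane(m,[z1(150,95),z1(166,97),z1(150,228),z1(133,222)],.054))
print("roller caps",onplane(m,[z1(458,128),z1(568,150),z1(440,262),z1(546,278)],.039))
E
```

```text
rail far right, near right (z26) [[ 0.5897 -0.0909  0.026 ]
 [ 0.5016 -0.0824  0.026 ]
 [ 0.5353  0.2326  0.026 ]]
rest top [[ 0.5272 -0.2665  0.034 ]
 [ 0.5327 -0.3167  0.034 ]
 [ 0.4298 -0.3234  0.034 ]
 [ 0.4254 -0.2726  0.034 ]]
handle top [[ 0.4922 -0.2811  0.127 ]
 [ 0.4936 -0.3039  0.127 ]
 [ 0.4653 -0.3046  0.127 ]
 [ 0.4633 -0.2826  0.127 ]]
stop top [[0.611  0.2195 0.064 ]
 [0.6093 0.1974 0.064 ]
 [0.5406 0.2015 0.064 ]
 [0.5422 0.2234 0.064 ]]
shoe top [[0.6008 0.1769 0.054 ]
 [0.6001 0.1698 0.054 ]
 [0.5417 0.1743 0.054 ]
 [0.5441 0.1818 0.054 ]]
roller caps [[ 0.5926  0.0411  0.039 ]
 [ 0.5841 -0.0079  0.039 ]
 [ 0.5324  0.0475  0.039 ]
 [ 0.5266  0.0007  0.039 ]]
```

```bash
cat >> h.py <<'E'
def plan(x,y,z,th,n=5,cur=None):
    """th = tool z angle in world (deg); turn spread evenly; prints rows"""
    from workcell import status
    s=status.observe()
    Rm=R.from_euler("xyz",s["tool_rot"],degrees=True).as_matrix()
    p=np.array(s["position"]); 
    th0=np.degrees(np.arctan2(Rm[1,2],Rm[0,2])); dth=(th-th0+180)%360-180
    D=np.array([x,y,z])-p
    print("t",round(s["time"],2),"pos",p.round(4),"th",round(th0,2),"tilt",Rm[:,1].round(4),"F",np.round(s["wrist_force"],2),"gap",round(s["finger_gap"],3))
    rows=[]
    for i in range(n):
        a=np.radians(th0+dth*i/n-90)
        ex=np.array([np.cos(a),np.sin(a),0]); ez=np.array([-np.sin(a),np.cos(a),0])
        d=D/n*1000
        rows.append([round(-dth/n,2),round(d@ex,1),round(-d[2],1),round(d@ez,1)])
    for r in rows: print("ry %.2f dx %.1f dy %.1f dz %.1f"%tuple(r))
E
python3 -c "
from h import *
plan(.479,-.295,.205,-86.3,10)"
```

```text
t 0.65 pos [ 0.1461 -0.5303  0.2055] th -74.6 tilt [-0. -0. -1.] F [ 0.34  0.32 -0.66] gap 1.002
ry 1.17 dx -38.3 dy 0.0 dz -13.8
ry 1.17 dx -38.1 dy 0.0 dz -14.6
ry 1.17 dx -37.7 dy 0.0 dz -15.4
ry 1.17 dx -37.4 dy 0.0 dz -16.2
ry 1.17 dx -37.1 dy 0.0 dz -16.9
ry 1.17 dx -36.7 dy 0.0 dz -17.7
ry 1.17 dx -36.4 dy 0.0 dz -18.4
ry 1.17 dx -36.0 dy 0.0 dz -19.2
ry 1.17 dx -35.6 dy 0.0 dz -19.9
ry 1.17 dx -35.2 dy 0.0 dz -20.6
```

Call:
apply_moves(
  deltas=[
    {"ry": 1.2,"dx": -38.3,"dz": -13.8},
    {"ry": 1.2,"dx": -38.1,"dz": -14.6},
    {"ry": 1.2,"dx": -37.7,"dz": -15.4},
    {"ry": 1.2,"dx": -37.4,"dz": -16.2},
    {"ry": 1.2,"dx": -37.1,"dz": -16.9},
  ],
)

```text
schema error: expected keys rx, ry, rz, dx, dy, dz, jaw
```

Call:
apply_moves(
  deltas=[
    {"ry": 1.2,"dx": -36.7,"dz": -17.7},
    {"ry": 1.2,"dx": -36.4,"dz": -18.4},
    {"ry": 1.2,"dx": -36,"dz": -19.2},
    {"ry": 1.2,"dx": -35.6,"dz": -19.9},
    {"ry": 0.9,"dx": -35.2,"dz": -20.6},
  ],
)

```text
schema error: expected keys rx, ry, rz, dx, dy, dz, jaw
```

Run:
```python
from h import *
from workcell import cams
m=cams.camera_model("wrist")
np.save("m1.npy",m,allow_pickle=True)
cv2.imwrite("pics/w1.png",cams.camera("wrist")[:,:,::-1])
plan(.479,-.295,.205,-86.3,5)
```

```text
t 0.7 pos [ 0.146  -0.5303  0.2055] th -74.6 tilt [ 0. -0. -1.] F [ 0.96 -0.58  0.59] gap 1.001
ry 2.34 dx -76.7 dy 0.1 dz -27.7
ry 2.34 dx -75.5 dy 0.1 dz -30.8
ry 2.34 dx -74.2 dy 0.1 dz -33.8
ry 2.34 dx -72.7 dy 0.1 dz -36.8
ry 2.34 dx -71.2 dy 0.1 dz -39.8
```

View pics/w1.png

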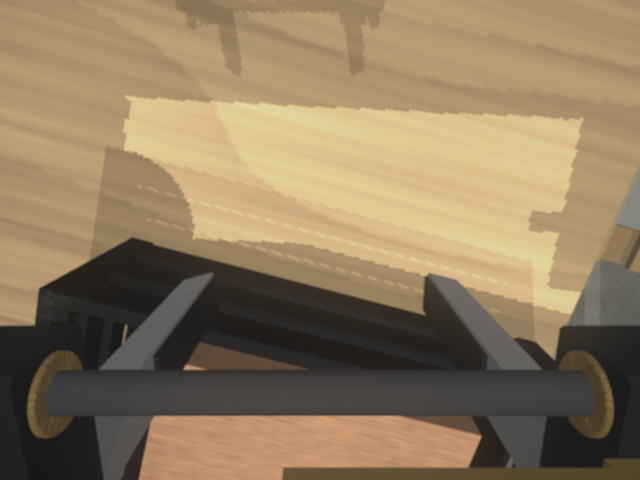

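The arm did not move, and this picture matches the first one: every row needs all seven keys. I'll send them in full.

Call:
apply_moves(
  deltas=[
    {"rx": 0,"ry": 1.2,"rz": 0,"dx": -38.3,"dy": 0,"dz": -13.8,"jaw": 1},
    {"rx": 0,"ry": 1.2,"rz": 0,"dx": -38.1,"dy": 0,"dz": -14.6,"jaw": 1},
    {"rx": 0,"ry": 1.2,"rz": 0,"dx": -37.7,"dy": 0,"dz": -15.4,"jaw": 1},
    {"rx": 0,"ry": 1.2,"rz": 0,"dx": -37.4,"dy": 0,"dz": -16.2,"jaw": 1},
    {"rx": 0,"ry": 1.2,"rz": 0,"dx": -37.1,"dy": 0,"dz": -16.9,"jaw": 1},
  ],
  force=30,
)

```text
time: 1.12
position: [0.3138, -0.4115, 0.2056]
tool_rot: [-90.0, 0.0, -170.7]
wrist_force: [1.1, -0.1, -0.7]
finger_gap: 1.003
```

Call:
apply_moves(
  deltas=[
    {"rx": 0,"ry": 1.2,"rz": 0,"dx": -36.7,"dy": 0,"dz": -17.7,"jaw": 1},
    {"rx": 0,"ry": 1.2,"rz": 0,"dx": -36.4,"dy": 0,"dz": -18.4,"jaw": 1},
    {"rx": 0,"ry": 1.2,"rz": 0,"dx": -36,"dy": 0,"dz": -19.2,"jaw": 1},
    {"rx": 0,"ry": 1.2,"rz": 0,"dx": -35.6,"dy": 0,"dz": -19.9,"jaw": 1},
    {"rx": 0,"ry": 0.9,"rz": 0,"dx": -35.2,"dy": 0,"dz": -20.6,"jaw": 1},
  ],
)

```text
time: 1.53
position: [0.481, -0.2942, 0.2056]
tool_rot: [-90.0, 0.0, -176.4]
wrist_force: [-0.7, -0.9, 1.1]
finger_gap: 0.999
```

Run:
```python
from h import *
from workcell import cams
m=cams.camera_model("wrist")
np.save("m1.npy",m,allow_pickle=True)
cv2.imwrite("pics/w2.png",cams.camera("wrist")[:,:,::-1])
plan(.479,-.295,.205,-86.3,5)
```

```text
t 1.58 pos [ 0.4854 -0.2904  0.2054] th -86.21 tilt [ 1.4e-03  9.0e-04 -1.0e+00] F [ 3.98  3.57 -0.46] gap 0.998
ry 0.02 dx 1.3 dy 0.1 dz 0.8
ry 0.02 dx 1.3 dy 0.1 dz 0.8
ry 0.02 dx 1.3 dy 0.1 dz 0.8
ry 0.02 dx 1.3 dy 0.1 dz 0.8
ry 0.02 dx 1.3 dy 0.1 dz 0.8
```

View pics/w2.png

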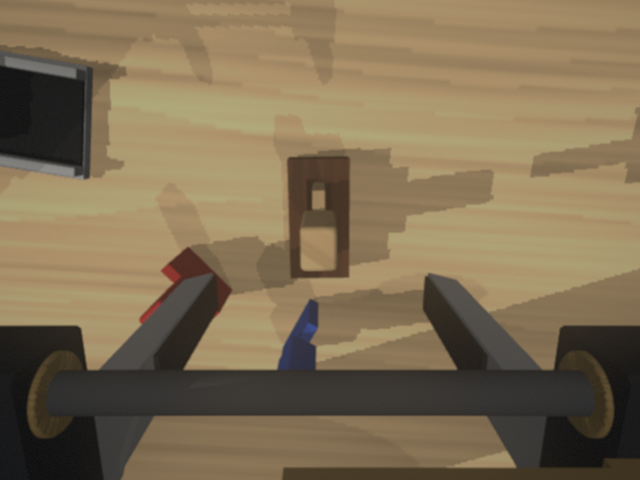

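The wrist view shows the rest at (288–349, 157–277) with the handle top at about (319,247). The arm was still settling, so I'll take one more picture and crop it.

Run:
```python
from h import *
from workcell import cams,status
cams.camera("wrist");cams.camera("wrist")
m=cams.camera_model("wrist")
np.save("m1.npy",m,allow_pickle=True)
a=cams.camera("wrist")[:,:,::-1]
cv2.imwrite("pics/w3.png",a)
cv2.imwrite("pics/w3z.png",cv2.resize(a[145:290,260:380],None,fx=4.1,fy=4.1,interpolation=cv2.INTER_CUBIC))
cv2.imwrite("pics/w3t.png",cv2.resize(a[40:190,0:130],None,fx=4,fy=4,interpolation=cv2.INTER_CUBIC))
plan(.479,-.295,.205,-86.3,5)
```

```text
t 1.73 pos [ 0.4799 -0.2952  0.2051] th -86.18 tilt [-5.e-04  2.e-04 -1.e+00] F [ 0.48 -0.52 -0.08] gap 1.001
ry 0.02 dx 0.2 dy 0.0 dz -0.0
ry 0.02 dx 0.2 dy 0.0 dz -0.0
ry 0.02 dx 0.2 dy 0.0 dz -0.0
ry 0.02 dx 0.2 dy 0.0 dz -0.0
ry 0.02 dx 0.2 dy 0.0 dz -0.0
```

View pics/w3z.png

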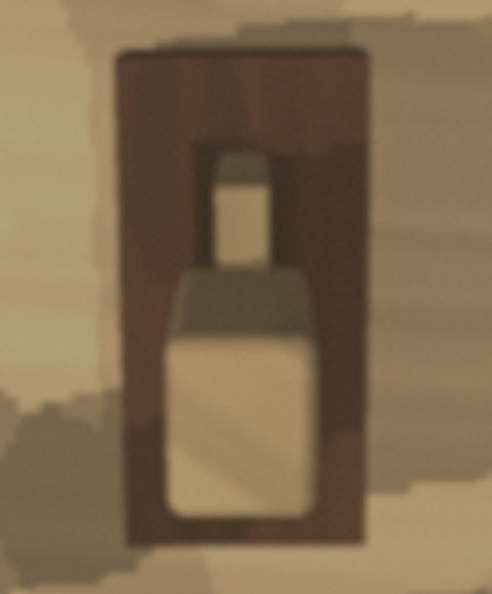

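View pics/w3t.png

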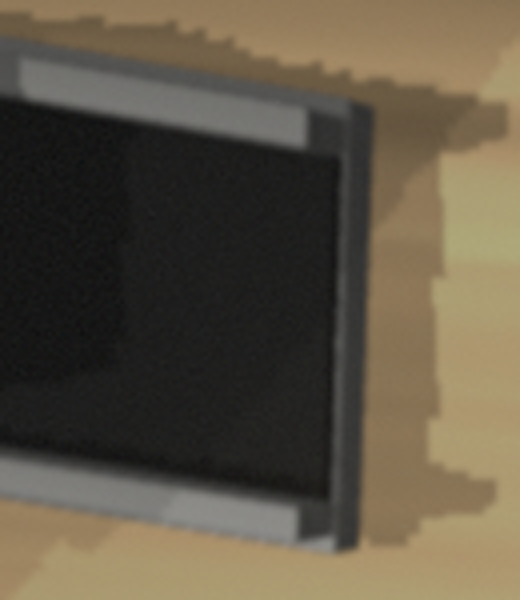

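Run:
```python
from h import *
np.set_printoptions(precision=4,suppress=True)
from workcell import cams
m=np.load("m1.npy",allow_pickle=True).item(); mt=cams.camera_model("top")
w=lambda u,v:(260+(u+.5)/4.1-.5,145+(v+.5)/4.1-.5)
t=lambda u,v:((u+.5)/4-.5,40+(v+.5)/4-.5)
z1=lambda u,v:(230+(u+.5)/4.7-.5,200+(v+.5)/4.7-.5)
z2=lambda u,v:(420+(u+.5)/5-.5,245+(v+.5)/5-.5)
px=[w(117,55),w(369,52),w(366,545),w(127,545)]
# rest x along -y world (yaw -86): local +x -> image right, local +y -> image up
L=np.array([[-26,52,34],[26,52,34],[26,-52,34],[-26,-52,34]])/1000
p0=[.479,-.295,np.radians(-86.3)]
r,e=fit([(m,px,L)],p0);print("rest",r[:2],np.degrees(r[2]),e.ravel())
H=np.array([[-12,15,127],[12,15,127],[12,-15,127],[-12,-15,127],[-5,30,65],[5,30,65]])/1000
r2,e=fit([(m,[w(168,340),w(312,340),w(313,517),w(168,517),w(215,185),w(268,185)],H)],p0);print("paddle",r2[:2],np.degrees(r2[2]),e.ravel())
r,e=fit([(mt,[z2(270,88),z2(388,78),z2(408,325),z2(287,333)],L)],p0);print("rest top cam",r[:2],np.degrees(r[2]),e.ravel())
r,e=fit([(mt,[z2(367,147),z2(425,145),z2(428,218),z2(372,222)],H[:4])],p0);print("paddle top cam",r[:2],np.degrees(r[2]),e.ravel())
# track right end
for n,z in (("rail",.026),("base",0)):
  pts={"rail":[t(350,102),t(335,540)],"base":[t(372,105),t(355,550)]}[n]
  P=onplane(m,pts,z);print(n,P, np.linalg.norm(P[0]-P[1]))
print("bed end",onplane(m,[t(337,158),t(327,500)],.014))
```

```text
rest [ 0.4789 -0.2942] -85.67121937756454 [-0.8949 -0.0888  0.8981  0.2189  0.2976 -0.2433 -0.3009  0.1419]
paddle [ 0.4786 -0.2936] -86.06427793222446 [-1.467  -1.0199  1.5983 -1.0164  0.8714  1.1577 -0.9144  1.159  -0.1408
 -0.0616  0.033  -0.0591]
rest top cam [ 0.4796 -0.294 ] -86.02474635894768 [-0.6046 -0.8088  0.2217  0.1122  0.446   0.5245 -0.0583  0.1555]
paddle top cam [ 0.4793 -0.2923] -87.0012619789912 [-0.4157 -0.3749  0.1571 -0.3237  0.6394  0.5598 -0.3771  0.132 ]
rail [[ 0.5898 -0.1013  0.026 ]
 [ 0.5024 -0.0922  0.026 ]] 0.08784925361397777
base [[ 0.5923 -0.0922 -0.    ]
 [ 0.4969 -0.0822  0.    ]] 0.09594339348089168
bed end [[ 0.58   -0.0915  0.014 ]
 [ 0.5093 -0.0845  0.014 ]]
```

Rest at (0.479, −0.294), yaw about −86°. The track axis runs at 84° through (0.5446, −0.0872). Next I descend onto the handle.

Call:
apply_moves(
  deltas=[
    {"rx": 0,"ry": 0,"rz": 0,"dx": 1,"dy": 30,"dz": -1,"jaw": 1},
    {"rx": 0,"ry": 0,"rz": 0,"dx": 0,"dy": 30,"dz": 0,"jaw": 1},
    {"rx": 0,"ry": 0,"rz": 0,"dx": 0,"dy": 30,"dz": 0,"jaw": 0.6},
    {"rx": 0,"ry": 0,"rz": 0,"dx": 0,"dy": 25,"dz": 0,"jaw": 0.2},
    {"rx": 0,"ry": 0,"rz": 0,"dx": 0,"dy": 14,"dz": 0,"jaw": 0},
  ],
)

```text
time: 2.15
position: [0.4763, -0.2953, 0.0736]
tool_rot: [-90.1, -0.2, -176.4]
wrist_force: [0.3, -0.2, -0.1]
finger_gap: 0.824
```

Call:
apply_moves(
  deltas=[
    {"rx": 0,"ry": 0,"rz": 0,"dx": 0,"dy": 0,"dz": 0,"jaw": -0.2},
    {"rx": 0,"ry": 0,"rz": 0,"dx": 0,"dy": 0,"dz": 0,"jaw": -0.3},
    {"rx": 0,"ry": 0,"rz": 0,"dx": 0,"dy": 0,"dz": 0,"jaw": -0.4},
    {"rx": 0,"ry": 0,"rz": 0,"dx": 0,"dy": 0,"dz": 0,"jaw": -0.7},
    {"rx": 0,"ry": 0,"rz": 0,"dx": 0,"dy": 0,"dz": 0,"jaw": -1},
  ],
)

```text
time: 2.57
position: [0.4788, -0.2953, 0.0777]
tool_rot: [-89.9, 0.1, -176.3]
wrist_force: [-0.6, -0.3, 0.2]
finger_gap: 0.471
```

Call:
apply_moves(
  deltas=[
    {"rx": 0,"ry": 0,"rz": 0,"dx": 0,"dy": 0,"dz": 0,"jaw": -1},
    {"rx": 0,"ry": 0,"rz": 0,"dx": 0,"dy": 0,"dz": 0,"jaw": -1},
    {"rx": 0,"ry": 0,"rz": 0,"dx": 0,"dy": 0,"dz": 0,"jaw": -1},
    {"rx": 0,"ry": 0,"rz": 0,"dx": 0,"dy": 0,"dz": 0,"jaw": -1},
    {"rx": 0,"ry": 0,"rz": 0,"dx": 0,"dy": 0,"dz": 0,"jaw": -1},
  ],
)

```text
time: 2.98
position: [0.4786, -0.2949, 0.0767]
tool_rot: [-90.0, 0.0, -176.3]
wrist_force: [-1.3, 0.6, 3.1]
finger_gap: 0.252
```

```bash
python3 -c "
from h import *
plan(.479,-.294,.076,-86,5)"
```

```text
t 2.98 pos [ 0.4786 -0.2949  0.0767] th -86.3 tilt [ 2.e-04 -1.e-04 -1.e+00] F [-1.34  0.57  3.07] gap 0.252
ry -0.06 dx -0.1 dy 0.1 dz -0.2
ry -0.06 dx -0.1 dy 0.1 dz -0.2
ry -0.06 dx -0.1 dy 0.1 dz -0.2
ry -0.06 dx -0.1 dy 0.1 dz -0.2
ry -0.06 dx -0.1 dy 0.1 dz -0.2
```

Gap 0.252, so 23.7 mm: the 24 mm handle is gripped. I lift straight up.

Call:
apply_moves(
  deltas=[
    {"rx": 0,"ry": 0,"rz": 0,"dx": 0,"dy": -8,"dz": 0,"jaw": -1},
    {"rx": 0,"ry": 0,"rz": 0,"dx": 0,"dy": -12,"dz": 0,"jaw": -1},
    {"rx": 0,"ry": 0,"rz": 0,"dx": 0,"dy": -16,"dz": 0,"jaw": -1},
    {"rx": 0,"ry": 0,"rz": 0,"dx": 0,"dy": -18,"dz": 0,"jaw": -1},
    {"rx": 0,"ry": 0,"rz": 0,"dx": 0,"dy": -12,"dz": 0,"jaw": -1},
  ],
)

```text
time: 3.4
position: [0.4789, -0.2951, 0.1451]
tool_rot: [-89.9, 0.1, -176.3]
wrist_force: [0.3, -0.4, -0.0]
finger_gap: 0.253
```

```bash
python3 -c "
from h import *
plan(.549,-.047,.142,-96,10)"
```

```text
t 3.4 pos [ 0.4789 -0.2951  0.1451] th -86.3 tilt [ 0.0018 -0.0013 -1.    ] F [ 0.34 -0.39 -0.  ] gap 0.253
ry 0.97 dx -8.6 dy 0.3 dz -24.3
ry 0.97 dx -8.2 dy 0.3 dz -24.4
ry 0.97 dx -7.8 dy 0.3 dz -24.6
ry 0.97 dx -7.4 dy 0.3 dz -24.7
ry 0.97 dx -6.9 dy 0.3 dz -24.8
ry 0.97 dx -6.5 dy 0.3 dz -24.9
ry 0.97 dx -6.1 dy 0.3 dz -25.1
ry 0.97 dx -5.7 dy 0.3 dz -25.2
ry 0.97 dx -5.2 dy 0.3 dz -25.2
ry 0.97 dx -4.8 dy 0.3 dz -25.3
```

Call:
apply_moves(
  deltas=[
    {"rx": 0,"ry": 1,"rz": 0,"dx": -8.6,"dy": 0,"dz": -24.3,"jaw": -1},
    {"rx": 0,"ry": 1,"rz": 0,"dx": -8.2,"dy": 0,"dz": -24.4,"jaw": -1},
    {"rx": 0,"ry": 1,"rz": 0,"dx": -7.8,"dy": 0,"dz": -24.6,"jaw": -1},
    {"rx": 0,"ry": 1,"rz": 0,"dx": -7.4,"dy": 0,"dz": -24.7,"jaw": -1},
    {"rx": 0,"ry": 1,"rz": 0,"dx": -6.9,"dy": 0,"dz": -24.8,"jaw": -1},
  ],
)

```text
time: 3.82
position: [0.514, -0.1698, 0.1433]
tool_rot: [-90.0, 0.0, 178.6]
wrist_force: [-0.1, -1.0, 0.3]
finger_gap: 0.253
```

Call:
apply_moves(
  deltas=[
    {"rx": 0,"ry": 1,"rz": 0,"dx": -6.5,"dy": 0,"dz": -24.9,"jaw": -1},
    {"rx": 0,"ry": 1,"rz": 0,"dx": -6.1,"dy": 0,"dz": -25,"jaw": -1},
    {"rx": 0,"ry": 1,"rz": 0,"dx": -5.7,"dy": 0,"dz": -25,"jaw": -1},
    {"rx": 0,"ry": 1,"rz": 0,"dx": -5.2,"dy": 0,"dz": -25,"jaw": -1},
    {"rx": 0,"ry": 0.7,"rz": 0,"dx": -4.8,"dy": 0,"dz": -25,"jaw": -1},
  ],
)

```text
time: 4.23
position: [0.5495, -0.0465, 0.1433]
tool_rot: [-90.0, 0.0, 173.9]
wrist_force: [0.1, -0.6, -0.6]
finger_gap: 0.254
```

Call:
apply_moves(
  deltas=[
    {"rx": 0,"ry": 0,"rz": 0,"dx": 0,"dy": 0,"dz": 0,"jaw": -1},
    {"rx": 0,"ry": 0,"rz": 0,"dx": 0,"dy": 0,"dz": 0,"jaw": -1},
    {"rx": 0,"ry": 0,"rz": 0,"dx": 0,"dy": 0,"dz": 0,"jaw": -1},
    {"rx": 0,"ry": 0,"rz": 0,"dx": 0,"dy": 0,"dz": 0,"jaw": -1},
    {"rx": 0,"ry": 0,"rz": 0,"dx": 0,"dy": 0,"dz": 0,"jaw": -1},
  ],
)

```text
time: 4.65
position: [0.549, -0.0487, 0.1426]
tool_rot: [-90.0, 0.0, 173.9]
wrist_force: [0.0, -0.2, -1.6]
finger_gap: 0.255
```

Run:
```python
from h import *
from workcell import cams
plan(.549,-.047,.142,-96,5)
m=cams.camera_model("wrist")
np.save("m2.npy",m,allow_pickle=True)
cv2.imwrite("pics/w4.png",cams.camera("wrist")[:,:,::-1])
b=cams.camera("top")[:,:,::-1]
cv2.imwrite("pics/t4.png",cv2.resize(b[180:300,220:420],None,fx=4,fy=4,interpolation=cv2.INTER_CUBIC))
b=cams.camera("side")[:,:,::-1]
cv2.imwrite("pics/s4.png",cv2.resize(b[150:350,240:400],None,fx=3,fy=3,interpolation=cv2.INTER_CUBIC))
```

```text
t 4.65 pos [ 0.549  -0.0487  0.1426] th -96.06 tilt [ 1.e-04 -1.e-04 -1.e+00] F [ 0.04 -0.19 -1.63] gap 0.255
ry -0.01 dx 0.0 dy 0.1 dz -0.3
ry -0.01 dx 0.0 dy 0.1 dz -0.3
ry -0.01 dx 0.0 dy 0.1 dz -0.3
ry -0.01 dx 0.0 dy 0.1 dz -0.3
ry -0.01 dx 0.0 dy 0.1 dz -0.3
```

View pics/w4.png

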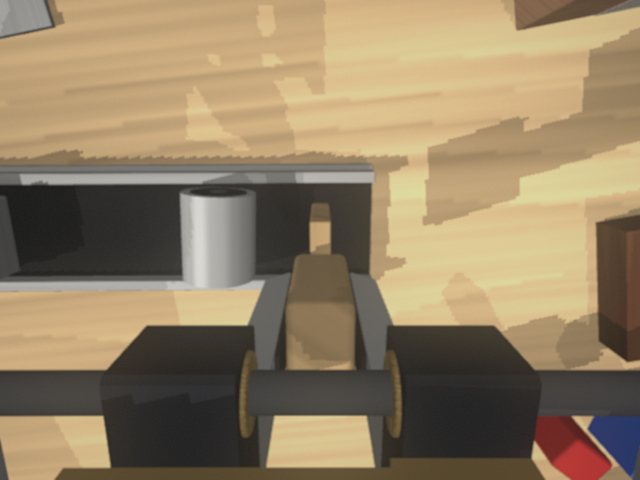

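View pics/t4.png

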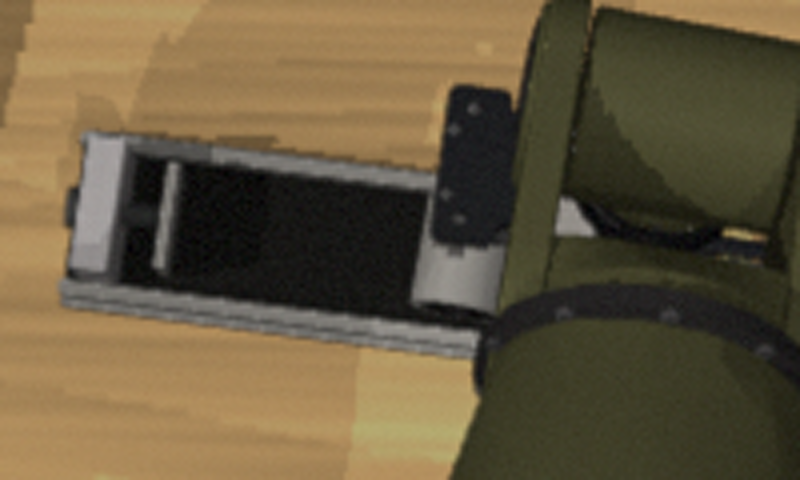

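View pics/s4.png

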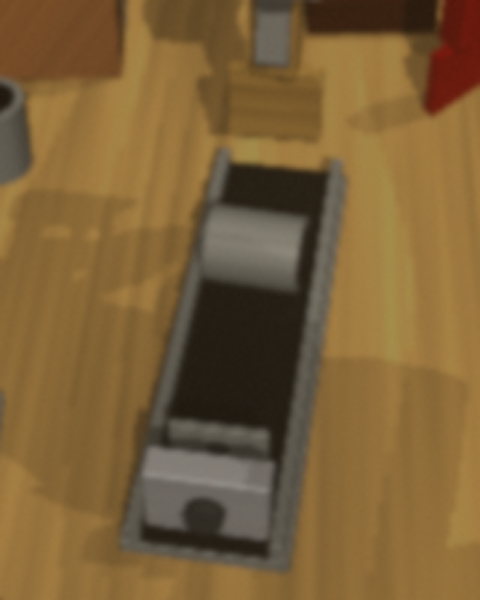

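Run:
```python
from h import *
np.set_printoptions(precision=4,suppress=True)
m=np.load("m2.npy",allow_pickle=True).item()
a=cv2.imread("pics/w4.png")
cv2.imwrite("pics/w4z.png",cv2.resize(a[150:310,0:400],None,fx=2,fy=3,interpolation=cv2.INTER_CUBIC))
# expected outlines of track from estimate
s=np.array([np.cos(np.radians(84)),np.sin(np.radians(84))]);n=np.array([-s[1],s[0]])
o=np.array([.5446,-.0872])
P=lambda l,w,z:np.r_[o+s*l+n*w,z]
for w,z in((.048,.026),(-.048,.026),(.036,.014),(-.036,.014),(.036,.026),(-.036,.026)):
    print(w,z,proj(m,[P(0,w,z),P(.1,w,z),P(.2,w,z)]).round(1).tolist())
def cyl(l,w,a):
    # local cylinder outline on image
    c=P(l,w,.039); ax=np.r_[np.cos(np.radians(a)),np.sin(np.radians(a)),0]
    t=np.linspace(0,2*np.pi,60);u=np.r_[-ax[1],ax[0],0]
    pts=[c+ax*e+.025*(np.cos(q)*u+np.sin(q)*np.array([0,0,1])) for e in(-.03,.03) for q in t]
    h=cv2.convexHull(proj(m,np.array(pts)).astype(np.float32)).reshape(-1,2)
    return h
for l in(.10,.105,.11):
    h=cyl(l,0,-6);print(l,h.min(0),h.max(0))
```

```text
0.048 0.026 [[370.5, 294.6], [237.7, 294.8], [104.5, 294.9]]
-0.048 0.026 [[374.5, 165.7], [231.0, 165.7], [87.1, 165.7]]
0.036 0.014 [[369.1, 274.3], [239.9, 274.4], [110.3, 274.6]]
-0.036 0.014 [[371.9, 181.0], [235.3, 181.1], [98.2, 181.1]]
0.036 0.026 [[371.0, 279.6], [236.9, 279.7], [102.5, 279.8]]
-0.036 0.026 [[374.0, 182.9], [231.9, 183.0], [89.4, 183.0]]
0.1 [189.9426 189.256 ] [268.36   290.7449]
0.105 [182.342  189.2579] [261.4301 290.7544]
0.11 [174.7395 189.2597] [254.4992 290.764 ]
```

View pics/w4z.png

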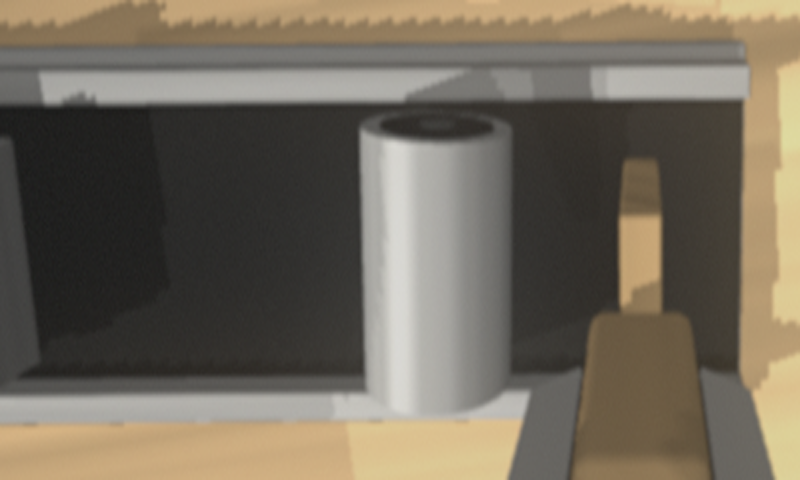

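The roller is square to the track, at about l=108 mm, and about 4 mm towards the far rail. I lower the paddle behind it.

Call:
apply_moves(
  deltas=[
    {"rx": 0,"ry": 0,"rz": 0,"dx": -0.5,"dy": 14,"dz": 0,"jaw": -1},
    {"rx": 0,"ry": 0,"rz": 0,"dx": 0,"dy": 14,"dz": 0,"jaw": -1},
    {"rx": 0,"ry": 0,"rz": 0,"dx": 0,"dy": 14,"dz": 0,"jaw": -1},
    {"rx": 0,"ry": 0,"rz": 0,"dx": 0,"dy": 10,"dz": 0,"jaw": -1},
    {"rx": 0,"ry": 0,"rz": 0,"dx": 0,"dy": 4,"dz": 0,"jaw": -1},
  ],
)

```text
time: 5.22
position: [0.549, -0.048, 0.085]
tool_rot: [-90.0, -0.1, 174.0]
wrist_force: [0.0, 0.2, -0.9]
finger_gap: 0.254
```

Call:
apply_moves(
  deltas=[
    {"rx": 0,"ry": 0,"rz": 0,"dx": 0,"dy": 0,"dz": -3,"jaw": -1},
    {"rx": 0,"ry": 0,"rz": 0,"dx": 0,"dy": 0,"dz": -6,"jaw": -1},
    {"rx": 0,"ry": 0,"rz": 0,"dx": 0,"dy": 0,"dz": -6,"jaw": -1},
    {"rx": 0,"ry": 0,"rz": 0,"dx": 0,"dy": 0,"dz": -6,"jaw": -1},
    {"rx": 0,"ry": 0,"rz": 0,"dx": 0,"dy": 0,"dz": -4,"jaw": -1},
  ],
)

```text
time: 5.63
position: [0.5526, -0.022, 0.087]
tool_rot: [-90.0, 0.1, 174.0]
wrist_force: [-0.1, 0.5, -1.4]
finger_gap: 0.255
```

Run:
```python
from h import *
from workcell import cams
plan(.553,-.013,.087,-96,5)
cv2.imwrite("pics/w5.png",cams.camera("wrist")[:,:,::-1])
b=cams.camera("side")[:,:,::-1]
cv2.imwrite("pics/s5.png",cv2.resize(b[150:350,240:400],None,fx=3,fy=3,interpolation=cv2.INTER_CUBIC))
```

```text
t 5.63 pos [ 0.5526 -0.022   0.087 ] th -95.96 tilt [ 9.e-04 -0.e+00 -1.e+00] F [-0.07  0.54 -1.43] gap 0.255
ry 0.01 dx 0.1 dy 0.0 dz -1.8
ry 0.01 dx 0.1 dy 0.0 dz -1.8
ry 0.01 dx 0.1 dy 0.0 dz -1.8
ry 0.01 dx 0.1 dy 0.0 dz -1.8
ry 0.01 dx 0.1 dy 0.0 dz -1.8
```

View pics/w5.png

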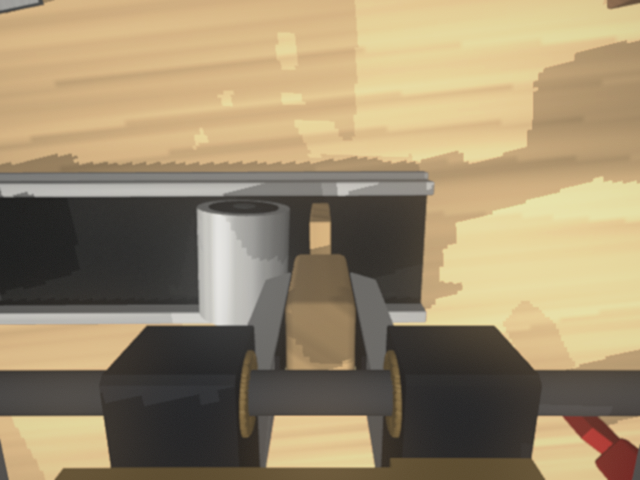

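View pics/s5.png

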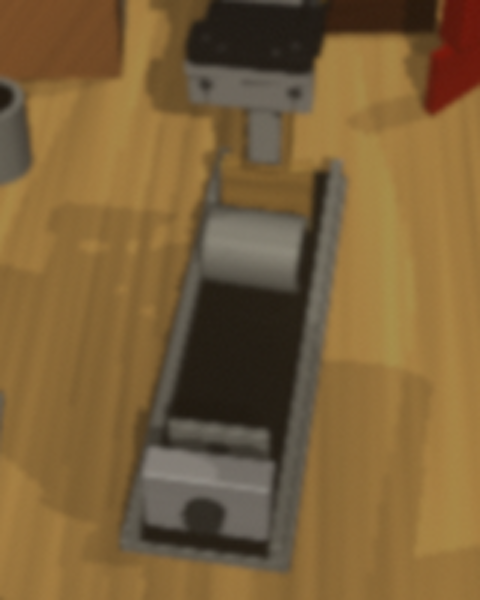

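The blade sits between the rails behind the roller; in the wrist view the roller is at (243,262) and the blade at (320,230). I begin the gentle push.

Call:
apply_moves(
  deltas=[
    {"rx": 0,"ry": 0,"rz": 0,"dx": 0.3,"dy": 0,"dz": -2,"jaw": -1},
    {"rx": 0,"ry": 0,"rz": 0,"dx": 0.3,"dy": 0,"dz": -2,"jaw": -1},
    {"rx": 0,"ry": 0,"rz": 0,"dx": 0,"dy": 0,"dz": -2,"jaw": -1},
    {"rx": 0,"ry": 0,"rz": 0,"dx": 0,"dy": 0,"dz": -2,"jaw": -1},
    {"rx": 0,"ry": 0,"rz": 0,"dx": 0,"dy": 0,"dz": -2,"jaw": -1},
  ],
)

```text
time: 6.15
position: [0.5528, -0.0129, 0.0864]
tool_rot: [-90.0, 0.0, 174.0]
wrist_force: [-0.2, -0.5, -1.2]
finger_gap: 0.251
```

Call:
apply_moves(
  deltas=[
    {"rx": 0,"ry": 0,"rz": 0,"dx": 0,"dy": 0,"dz": -2,"jaw": -1},
    {"rx": 0,"ry": 0,"rz": 0,"dx": 0,"dy": 0,"dz": -2,"jaw": -1},
    {"rx": 0,"ry": 0,"rz": 0,"dx": 0,"dy": 0,"dz": -2,"jaw": -1},
    {"rx": 0,"ry": 0,"rz": 0,"dx": 0,"dy": 0,"dz": -2,"jaw": -1},
    {"rx": 0,"ry": 0,"rz": 0,"dx": 0,"dy": 0,"dz": -2,"jaw": -1},
  ],
)

```text
time: 6.57
position: [0.5538, -0.0028, 0.0864]
tool_rot: [-90.0, -0.0, 174.0]
wrist_force: [-0.2, 1.1, -1.1]
finger_gap: 0.255
```

Call:
apply_moves(
  deltas=[
    {"rx": 0,"ry": 0,"rz": 0,"dx": 0,"dy": 0,"dz": -2.5,"jaw": -1},
    {"rx": 0,"ry": 0,"rz": 0,"dx": 0,"dy": 0,"dz": -2.5,"jaw": -1},
    {"rx": 0,"ry": 0,"rz": 0,"dx": 0,"dy": 0,"dz": -2.5,"jaw": -1},
    {"rx": 0,"ry": 0,"rz": 0,"dx": 0,"dy": 0,"dz": -2.5,"jaw": -1},
    {"rx": 0,"ry": 0,"rz": 0,"dx": 0,"dy": 0,"dz": -2.5,"jaw": -1},
  ],
)

```text
time: 6.98
position: [0.5551, 0.0097, 0.0864]
tool_rot: [-90.0, 0.0, 174.0]
wrist_force: [-0.0, 0.2, -1.7]
finger_gap: 0.255
```

Run:
```python
from h import *
from workcell import cams
plan(.553,-.013,.087,-96,1)
cv2.imwrite("pics/w6.png",cams.camera("wrist")[:,:,::-1])
```

```text
t 6.98 pos [0.5551 0.0097 0.0864] th -96.0 tilt [ 0.  0. -1.] F [-0.04  0.15 -1.69] gap 0.255
ry 0.00 dx -0.3 dy -0.6 dz 22.8
```

View pics/w6.png

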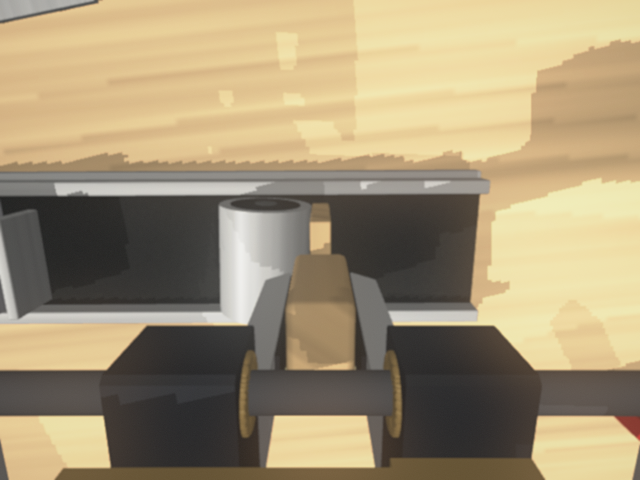

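The blade now meets the roller, with no gap at column 310, and it rolls. About 105 mm remain to the shoe, so I keep pushing at 36 mm/s.

Call:
apply_moves(
  deltas=[
    {"rx": 0,"ry": 0,"rz": 0,"dx": 0,"dy": 0,"dz": -3,"jaw": -1},
    {"rx": 0,"ry": 0,"rz": 0,"dx": 0,"dy": 0,"dz": -3,"jaw": -1},
    {"rx": 0,"ry": 0,"rz": 0,"dx": 0,"dy": 0,"dz": -3,"jaw": -1},
    {"rx": 0,"ry": 0,"rz": 0,"dx": 0,"dy": 0,"dz": -3,"jaw": -1},
    {"rx": 0,"ry": 0,"rz": 0,"dx": 0,"dy": 0,"dz": -3,"jaw": -1},
  ],
)

```text
time: 7.45
position: [0.5567, 0.0246, 0.0864]
tool_rot: [-90.0, -0.0, 174.0]
wrist_force: [-0.1, 0.0, -1.4]
finger_gap: 0.254
```

Call:
apply_moves(
  deltas=[
    {"rx": 0,"ry": 0,"rz": 0,"dx": 0,"dy": 0,"dz": -3,"jaw": -1},
    {"rx": 0,"ry": 0,"rz": 0,"dx": 0,"dy": 0,"dz": -3,"jaw": -1},
    {"rx": 0,"ry": 0,"rz": 0,"dx": 0,"dy": 0,"dz": -3,"jaw": -1},
    {"rx": 0,"ry": 0,"rz": 0,"dx": 0,"dy": 0,"dz": -3,"jaw": -1},
    {"rx": 0,"ry": 0,"rz": 0,"dx": 0,"dy": 0,"dz": -3,"jaw": -1},
  ],
)

```text
time: 7.87
position: [0.5583, 0.0395, 0.0864]
tool_rot: [-90.0, 0.0, 174.0]
wrist_force: [-0.5, -0.3, -0.6]
finger_gap: 0.252
```

Call:
apply_moves(
  deltas=[
    {"rx": 0,"ry": 0,"rz": 0,"dx": 0,"dy": 0,"dz": -3,"jaw": -1},
    {"rx": 0,"ry": 0,"rz": 0,"dx": 0,"dy": 0,"dz": -3,"jaw": -1},
    {"rx": 0,"ry": 0,"rz": 0,"dx": 0,"dy": 0,"dz": -3,"jaw": -1},
    {"rx": 0,"ry": 0,"rz": 0,"dx": 0,"dy": 0,"dz": -3,"jaw": -1},
    {"rx": 0,"ry": 0,"rz": 0,"dx": 0,"dy": 0,"dz": -3,"jaw": -1},
  ],
)

```text
time: 8.28
position: [0.5598, 0.0544, 0.0864]
tool_rot: [-90.0, -0.0, 174.0]
wrist_force: [0.5, 0.4, 0.1]
finger_gap: 0.257
```

Call:
apply_moves(
  deltas=[
    {"rx": 0,"ry": 0,"rz": 0,"dx": 0,"dy": 0,"dz": -3,"jaw": -1},
    {"rx": 0,"ry": 0,"rz": 0,"dx": 0,"dy": 0,"dz": -3,"jaw": -1},
    {"rx": 0,"ry": 0,"rz": 0,"dx": 0,"dy": 0,"dz": -3,"jaw": -1},
    {"rx": 0,"ry": 0,"rz": 0,"dx": 0,"dy": 0,"dz": -2.5,"jaw": -1},
    {"rx": 0,"ry": 0,"rz": 0,"dx": 0,"dy": 0,"dz": -2,"jaw": -1},
  ],
)

```text
time: 8.7
position: [0.5612, 0.0679, 0.0865]
tool_rot: [-90.0, 0.0, 174.0]
wrist_force: [0.3, 0.5, -0.8]
finger_gap: 0.256
```

Call:
apply_moves(
  deltas=[
    {"rx": 0,"ry": 0,"rz": 0,"dx": 0,"dy": 0,"dz": -2,"jaw": -1},
    {"rx": 0,"ry": 0,"rz": 0,"dx": 0,"dy": 0,"dz": -2,"jaw": -1},
    {"rx": 0,"ry": 0,"rz": 0,"dx": 0,"dy": 0,"dz": -2,"jaw": -1},
    {"rx": 0,"ry": 0,"rz": 0,"dx": 0,"dy": 0,"dz": -2,"jaw": -1},
    {"rx": 0,"ry": 0,"rz": 0,"dx": 0,"dy": 0,"dz": -2,"jaw": -1},
  ],
)

```text
time: 9.12
position: [0.5623, 0.0777, 0.0864]
tool_rot: [-90.0, -0.0, 174.0]
wrist_force: [0.1, -0.1, -1.1]
finger_gap: 0.249
```

Run:
```python
from h import *
np.set_printoptions(precision=4,suppress=True)
from workcell import cams
plan(.553,-.013,.087,-96,1)
m=cams.camera_model("wrist"); np.save("m7.npy",m,allow_pickle=True)
a=cams.camera("wrist")[:,:,::-1]
cv2.imwrite("pics/w7.png",a)
cv2.imwrite("pics/w7z.png",cv2.resize(a[160:340,100:340],None,fx=3.3,fy=3.3,interpolation=cv2.INTER_CUBIC))
```

```text
t 9.12 pos [0.5623 0.0777 0.0864] th -96.0 tilt [-0. -0. -1.] F [ 0.11 -0.14 -1.1 ] gap 0.249
ry -0.00 dx -0.3 dy -0.6 dz 91.1
```

View pics/w7z.png

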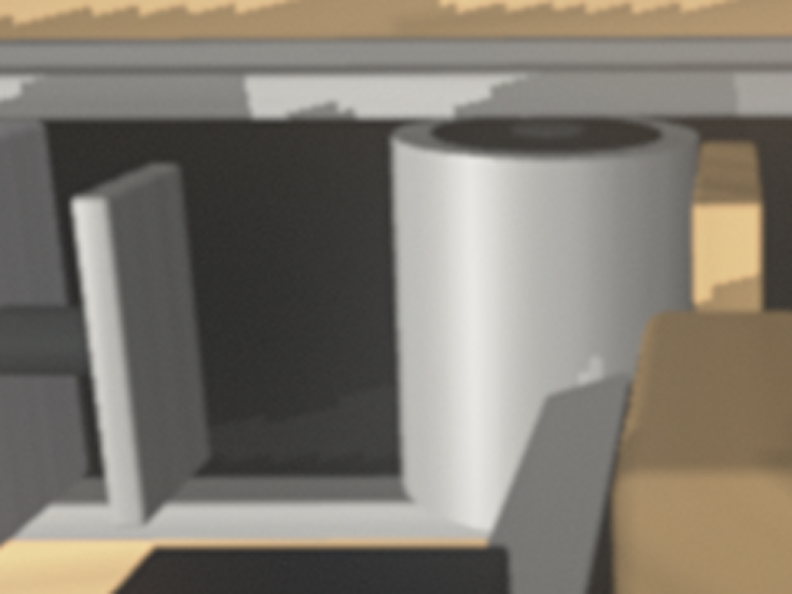

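Run:
```python
from h import *
np.set_printoptions(precision=4,suppress=True)
m=np.load("m7.npy",allow_pickle=True).item()
w=lambda u,v:(100+(u+.5)/3.3-.5,160+(v+.5)/3.3-.5)
s=np.array([np.cos(np.radians(84)),np.sin(np.radians(84))])
A=onplane(m,[w(106,197),w(143,520)],.054);B=onplane(m,[w(180,168),w(208,462)],.024)
tcp=np.array([.5623,.0777])
for P in(A,B): print(P,(P[:,:2]-tcp)@s, np.linalg.norm(P[0]-P[1]))
```

```text
[[0.5988 0.1705 0.054 ]
 [0.5446 0.176  0.054 ]] [0.0961 0.0959] 0.05442852367892468
[[0.5979 0.1706 0.024 ]
 [0.5425 0.1766 0.024 ]] [0.0962 0.0963] 0.05568801369192527
```

The shoe face is about 96 mm ahead and square to the paddle, so contact is due after about 41 mm. I'll do 30 mm more, then creep.

Call:
apply_moves(
  deltas=[
    {"rx": 0,"ry": 0,"rz": 0,"dx": 0,"dy": 0,"dz": -2.5,"jaw": -1},
    {"rx": 0,"ry": 0,"rz": 0,"dx": 0,"dy": 0,"dz": -2.5,"jaw": -1},
    {"rx": 0,"ry": 0,"rz": 0,"dx": 0,"dy": 0,"dz": -2.5,"jaw": -1},
    {"rx": 0,"ry": 0,"rz": 0,"dx": 0,"dy": 0,"dz": -2.5,"jaw": -1},
    {"rx": 0,"ry": 0,"rz": 0,"dx": 0,"dy": 0,"dz": -2.5,"jaw": -1},
  ],
)

```text
time: 9.58
position: [0.5636, 0.0902, 0.0864]
tool_rot: [-90.0, -0.0, 174.0]
wrist_force: [0.5, -0.7, -0.9]
finger_gap: 0.252
```

Call:
apply_moves(
  deltas=[
    {"rx": 0,"ry": 0,"rz": 0,"dx": 0,"dy": 0,"dz": -2.5,"jaw": -1},
    {"rx": 0,"ry": 0,"rz": 0,"dx": 0,"dy": 0,"dz": -2.5,"jaw": -1},
    {"rx": 0,"ry": 0,"rz": 0,"dx": 0,"dy": 0,"dz": -2,"jaw": -1},
    {"rx": 0,"ry": 0,"rz": 0,"dx": 0,"dy": 0,"dz": -2,"jaw": -1},
    {"rx": 0,"ry": 0,"rz": 0,"dx": 0,"dy": 0,"dz": -1.5,"jaw": -1},
  ],
)

```text
time: 10.0
position: [0.5647, 0.1006, 0.0864]
tool_rot: [-90.0, -0.0, 174.0]
wrist_force: [-0.9, -0.0, -0.9]
finger_gap: 0.252
```

Call:
apply_moves(
  deltas=[
    {"rx": 0,"ry": 0,"rz": 0,"dx": 0,"dy": 0,"dz": -1.4,"jaw": -1},
    {"rx": 0,"ry": 0,"rz": 0,"dx": 0,"dy": 0,"dz": -1.3,"jaw": -1},
    {"rx": 0,"ry": 0,"rz": 0,"dx": 0,"dy": 0,"dz": -1.2,"jaw": -1},
    {"rx": 0,"ry": 0,"rz": 0,"dx": 0,"dy": 0,"dz": -1.1,"jaw": -1},
    {"rx": 0,"ry": 0,"rz": 0,"dx": 0,"dy": 0,"dz": -1,"jaw": -1},
  ],
)

```text
time: 10.42
position: [0.5653, 0.1064, 0.0865]
tool_rot: [-90.0, 0.0, 174.0]
wrist_force: [0.3, -0.0, -1.0]
finger_gap: 0.254
```

Run:
```python
from h import *
from workcell import cams
plan(.553,-.013,.087,-96,1)
a=cams.camera("wrist")[:,:,::-1]
cv2.imwrite("pics/w8z.png",cv2.resize(a[160:340,100:340],None,fx=3.3,fy=3.3,interpolation=cv2.INTER_CUBIC))
```

```text
t 10.42 pos [0.5653 0.1064 0.0865] th -96.0 tilt [ 0. -0. -1.] F [ 0.33 -0.03 -1.02] gap 0.254
ry -0.00 dx -0.3 dy -0.5 dz 120.0
```

View pics/w8z.png

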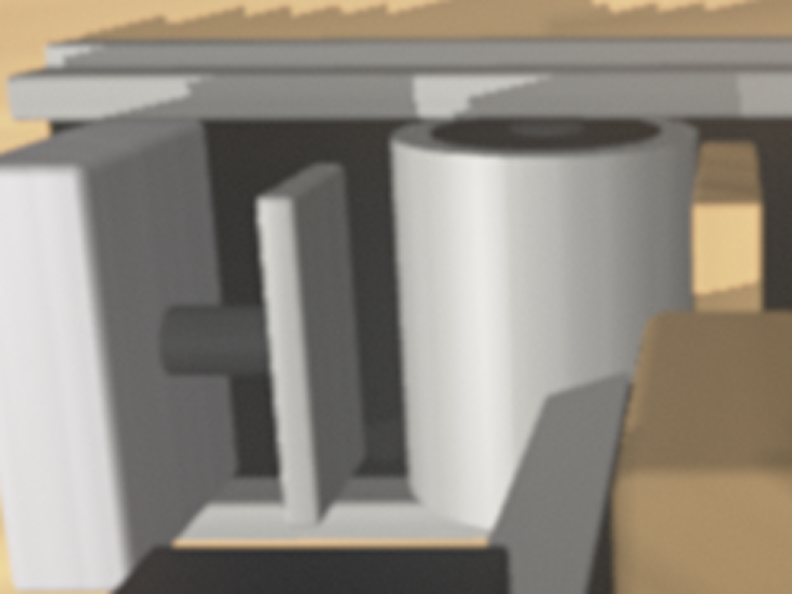

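The shoe and roller are still about 12 mm apart, as expected. Creeping on.

Call:
apply_moves(
  deltas=[
    {"rx": 0,"ry": 0,"rz": 0,"dx": 0,"dy": 0,"dz": -1.6,"jaw": -1},
    {"rx": 0,"ry": 0,"rz": 0,"dx": 0,"dy": 0,"dz": -1.6,"jaw": -1},
    {"rx": 0,"ry": 0,"rz": 0,"dx": 0,"dy": 0,"dz": -1.5,"jaw": -1},
    {"rx": 0,"ry": 0,"rz": 0,"dx": 0,"dy": 0,"dz": -1.3,"jaw": -1},
    {"rx": 0,"ry": 0,"rz": 0,"dx": 0,"dy": 0,"dz": -1,"jaw": -1},
  ],
)

```text
time: 10.88
position: [0.566, 0.1135, 0.0864]
tool_rot: [-90.0, -0.0, 174.0]
wrist_force: [0.1, -0.1, -0.9]
finger_gap: 0.254
```

Call:
apply_moves(
  deltas=[
    {"rx": 0,"ry": 0,"rz": 0,"dx": 0,"dy": 0,"dz": -0.5,"jaw": -1},
    {"rx": 0,"ry": 0,"rz": 0,"dx": 0,"dy": 0,"dz": -0.5,"jaw": -1},
    {"rx": 0,"ry": 0,"rz": 0,"dx": 0,"dy": 0,"dz": -0.5,"jaw": -1},
    {"rx": 0,"ry": 0,"rz": 0,"dx": 0,"dy": 0,"dz": -0.5,"jaw": -1},
    {"rx": 0,"ry": 0,"rz": 0,"dx": 0,"dy": 0,"dz": -0.5,"jaw": -1},
  ],
)

```text
time: 11.3
position: [0.5663, 0.1158, 0.0864]
tool_rot: [-90.0, -0.0, 174.0]
wrist_force: [-0.3, -0.6, -0.6]
finger_gap: 0.251
```

Call:
apply_moves(
  deltas=[
    {"rx": 0,"ry": 0,"rz": 0,"dx": 0,"dy": 0,"dz": -0.25,"jaw": -1},
    {"rx": 0,"ry": 0,"rz": 0,"dx": 0,"dy": 0,"dz": -0.25,"jaw": -1},
    {"rx": 0,"ry": 0,"rz": 0,"dx": 0,"dy": 0,"dz": -0.2,"jaw": -1},
    {"rx": 0,"ry": 0,"rz": 0,"dx": 0,"dy": 0,"dz": -0.2,"jaw": -1},
    {"rx": 0,"ry": 0,"rz": 0,"dx": 0,"dy": 0,"dz": -0.1,"jaw": -1},
  ],
)

```text
time: 11.72
position: [0.5664, 0.1168, 0.0864]
tool_rot: [-90.0, -0.0, 174.0]
wrist_force: [-0.4, 0.3, -1.2]
finger_gap: 0.252
```

```bash
cat > f.py <<'E'
from h import *
from workcell import cams,status
F=[];P=[]
s=np.r_[np.cos(np.radians(84)),np.sin(np.radians(84)),0]
import sys
for i in range(int(sys.argv[1])):
    o=status.observe();F.append(o["wrist_force"]);P.append(o["position"]);a=cams.camera("wrist")
F=np.array(F);P=np.array(P)
print(o["time"],"axial F",(F@s).round(2),"mean",(F@s).mean().round(2),"F",F.mean(0).round(2),"pos",P.mean(0).round(5),"tq",np.round(o["ft_torque"],2))
a=a[:,:,::-1]
cv2.imwrite("pics/%s.png"%sys.argv[2],cv2.resize(a[160:340,100:340],None,fx=3.3,fy=3.3,interpolation=cv2.INTER_CUBIC))
E
python3 f.py 3 w9z
```

```text
11.8167 axial F [ 0.21 -0.33  0.67] mean 0.19 F [ 0.12  0.17 -0.77] pos [0.56637 0.11681 0.08645] tq [0.03 0.03 0.01]
```

View pics/w9z.png

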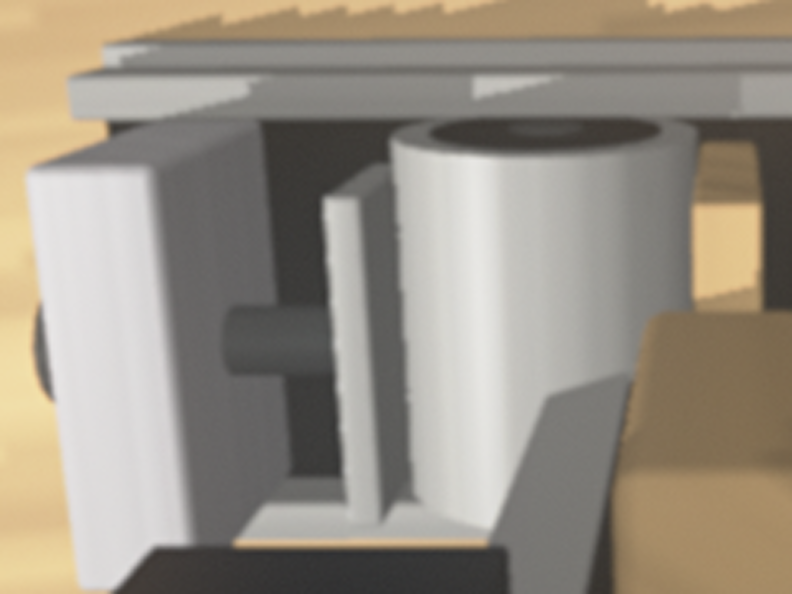

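Nearly touching. I go on in 0.2 mm rows, checking the force each call.

Call:
apply_moves(
  deltas=[
    {"rx": 0,"ry": 0,"rz": 0,"dx": 0,"dy": 0,"dz": -0.2,"jaw": -1},
    {"rx": 0,"ry": 0,"rz": 0,"dx": 0,"dy": 0,"dz": -0.2,"jaw": -1},
    {"rx": 0,"ry": 0,"rz": 0,"dx": 0,"dy": 0,"dz": -0.2,"jaw": -1},
    {"rx": 0,"ry": 0,"rz": 0,"dx": 0,"dy": 0,"dz": -0.2,"jaw": -1},
    {"rx": 0,"ry": 0,"rz": 0,"dx": 0,"dy": 0,"dz": -0.1,"jaw": -1},
  ],
)

```text
time: 12.28
position: [0.5665, 0.1177, 0.0865]
tool_rot: [-90.0, 0.0, 174.0]
wrist_force: [-0.5, -0.6, -0.4]
finger_gap: 0.255
```

Call:
apply_moves(
  deltas=[
    {"rx": 0,"ry": 0,"rz": 0,"dx": 0,"dy": 0,"dz": -0.2,"jaw": -1},
    {"rx": 0,"ry": 0,"rz": 0,"dx": 0,"dy": 0,"dz": -0.1,"jaw": -1},
    {"rx": 0,"ry": 0,"rz": 0,"dx": 0,"dy": 0,"dz": -0.1,"jaw": -1},
    {"rx": 0,"ry": 0,"rz": 0,"dx": 0,"dy": 0,"dz": -0.1,"jaw": -1},
    {"rx": 0,"ry": 0,"rz": 0,"dx": 0,"dy": 0,"dz": -0.1,"jaw": -1},
  ],
)

```text
time: 12.7
position: [0.5665, 0.1183, 0.0864]
tool_rot: [-90.0, -0.0, 174.0]
wrist_force: [0.3, -0.5, -0.5]
finger_gap: 0.253
```

```bash
python3 f.py 3 w10z
```

```text
12.8 axial F [-0.5  -1.05 -1.38] mean -0.97 F [-0.31 -0.95 -0.65] pos [0.56652 0.11831 0.08645] tq [ 0.02 -0.01 -0.01]
```

Call:
apply_moves(
  deltas=[
    {"rx": 0,"ry": 0,"rz": 0,"dx": 0,"dy": 0,"dz": -0.1,"jaw": -1},
    {"rx": 0,"ry": 0,"rz": 0,"dx": 0,"dy": 0,"dz": -0.1,"jaw": -1},
    {"rx": 0,"ry": 0,"rz": 0,"dx": 0,"dy": 0,"dz": -0.1,"jaw": -1},
    {"rx": 0,"ry": 0,"rz": 0,"dx": 0,"dy": 0,"dz": -0.1,"jaw": -1},
    {"rx": 0,"ry": 0,"rz": 0,"dx": 0,"dy": 0,"dz": -0.1,"jaw": -1},
  ],
)

```text
time: 13.27
position: [0.5666, 0.1188, 0.0864]
tool_rot: [-90.0, -0.0, 174.0]
wrist_force: [-0.4, -0.9, -1.5]
finger_gap: 0.256
```

```bash
python3 f.py 3 w11z
```

```text
13.3667 axial F [-0.96  0.16 -0.22] mean -0.34 F [-0.23 -0.32 -0.75] pos [0.56657 0.11882 0.08644] tq [-0.02  0.01  0.04]
```

View pics/w11z.png

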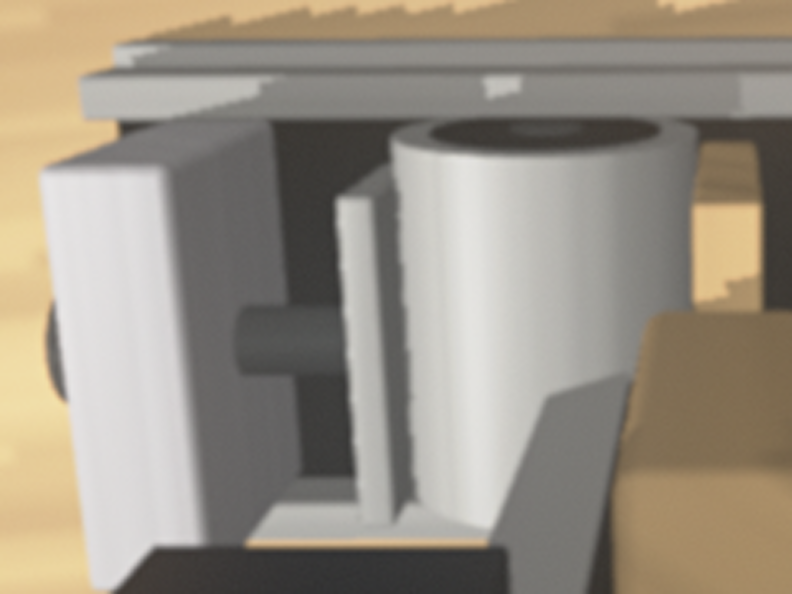

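Call:
apply_moves(
  deltas=[
    {"rx": 0,"ry": 0,"rz": 0,"dx": 0,"dy": 0,"dz": -0.1,"jaw": -1},
    {"rx": 0,"ry": 0,"rz": 0,"dx": 0,"dy": 0,"dz": -0.1,"jaw": -1},
    {"rx": 0,"ry": 0,"rz": 0,"dx": 0,"dy": 0,"dz": -0.1,"jaw": -1},
    {"rx": 0,"ry": 0,"rz": 0,"dx": 0,"dy": 0,"dz": -0.1,"jaw": -1},
    {"rx": 0,"ry": 0,"rz": 0,"dx": 0,"dy": 0,"dz": -0.1,"jaw": -1},
  ],
)

```text
time: 13.83
position: [0.5667, 0.1191, 0.0865]
tool_rot: [-90.0, 0.0, 174.0]
wrist_force: [0.2, -3.2, -0.9]
finger_gap: 0.254
```

Call:
apply_moves(
  deltas=[
    {"rx": 0,"ry": 0,"rz": 0,"dx": 0,"dy": 0,"dz": -0.1,"jaw": -1},
    {"rx": 0,"ry": 0,"rz": 0,"dx": 0,"dy": 0,"dz": -0.1,"jaw": -1},
    {"rx": 0,"ry": 0,"rz": 0,"dx": 0,"dy": 0,"dz": -0.1,"jaw": -1},
    {"rx": 0,"ry": 0,"rz": 0,"dx": 0,"dy": 0,"dz": -0.1,"jaw": -1},
    {"rx": 0,"ry": 0,"rz": 0,"dx": 0,"dy": 0,"dz": -0.1,"jaw": -1},
  ],
)

```text
time: 14.25
position: [0.5667, 0.1193, 0.0865]
tool_rot: [-89.9, 0.0, 174.0]
wrist_force: [-0.2, -6.1, 0.2]
finger_gap: 0.254
```

```bash
python3 f.py 3 w12z
```

```text
14.35 axial F [-6.07 -5.62 -6.18] mean -5.96 F [-0.08 -5.98  0.34] pos [0.56671 0.11927 0.08645] tq [-1.46  0.07  0.01]
```

Contact: 6 N measured with almost no twist about z. The bed may take up to 2 N of that, so I add a touch to about 7 N and hold for over a second.

Call:
apply_moves(
  deltas=[
    {"rx": 0,"ry": 0,"rz": 0,"dx": 0,"dy": 0,"dz": -0.1,"jaw": -1},
    {"rx": 0,"ry": 0,"rz": 0,"dx": 0,"dy": 0,"dz": -0.1,"jaw": -1},
    {"rx": 0,"ry": 0,"rz": 0,"dx": 0,"dy": 0,"dz": 0,"jaw": -1},
    {"rx": 0,"ry": 0,"rz": 0,"dx": 0,"dy": 0,"dz": 0,"jaw": -1},
    {"rx": 0,"ry": 0,"rz": 0,"dx": 0,"dy": 0,"dz": 0,"jaw": -1},
  ],
)

```text
time: 14.82
position: [0.5667, 0.1193, 0.0865]
tool_rot: [-89.9, -0.0, 174.0]
wrist_force: [0.3, -7.8, 0.4]
finger_gap: 0.254
```

```bash
python3 f.py 6 w13z
```

```text
15.0667 axial F [-7.67 -7.82 -5.53 -8.3  -7.43 -7.17] mean -7.32 F [ 0.14 -7.38  0.46] pos [0.5667  0.1193  0.08644] tq [-1.7   0.08  0.01]
```

Call:
apply_moves(
  deltas=[
    {"rx": 0,"ry": 0,"rz": 0,"dx": 0,"dy": 0,"dz": 0,"jaw": -1},
    {"rx": 0,"ry": 0,"rz": 0,"dx": 0,"dy": 0,"dz": 0,"jaw": -1},
    {"rx": 0,"ry": 0,"rz": 0,"dx": 0,"dy": 0,"dz": 0,"jaw": -1},
    {"rx": 0,"ry": 0,"rz": 0,"dx": 0,"dy": 0,"dz": 0,"jaw": -1},
    {"rx": 0,"ry": 0,"rz": 0,"dx": 0,"dy": 0,"dz": 0,"jaw": -1},
  ],
)

```text
time: 15.53
position: [0.5667, 0.1193, 0.0864]
tool_rot: [-89.9, -0.0, 174.0]
wrist_force: [-0.2, -7.8, 0.5]
finger_gap: 0.256
```

Call:
apply_moves(
  deltas=[
    {"rx": 0,"ry": 0,"rz": 0,"dx": 0,"dy": 0,"dz": 0,"jaw": -1},
    {"rx": 0,"ry": 0,"rz": 0,"dx": 0,"dy": 0,"dz": 0,"jaw": -1},
    {"rx": 0,"ry": 0,"rz": 0,"dx": 0,"dy": 0,"dz": 0,"jaw": -1},
    {"rx": 0,"ry": 0,"rz": 0,"dx": 0,"dy": 0,"dz": 0,"jaw": -1},
    {"rx": 0,"ry": 0,"rz": 0,"dx": 0,"dy": 0,"dz": 0,"jaw": -1},
  ],
)

```text
time: 15.95
position: [0.5667, 0.1193, 0.0865]
tool_rot: [-89.9, 0.0, 174.0]
wrist_force: [-0.1, -6.7, 0.5]
finger_gap: 0.256
```

```bash
python3 f.py 3 w14z; python3 -c "
from workcell import status
print(status.observe()['ft_torque'])"
```

```text
16.05 axial F [-6.69 -6.65 -7.67] mean -7.0 F [ 0.11 -7.06  0.39] pos [0.56672 0.11931 0.08646] tq [-1.71  0.06  0.05]
[-1.68307834  0.07681403 -0.02201196]
```

View pics/w14z.png

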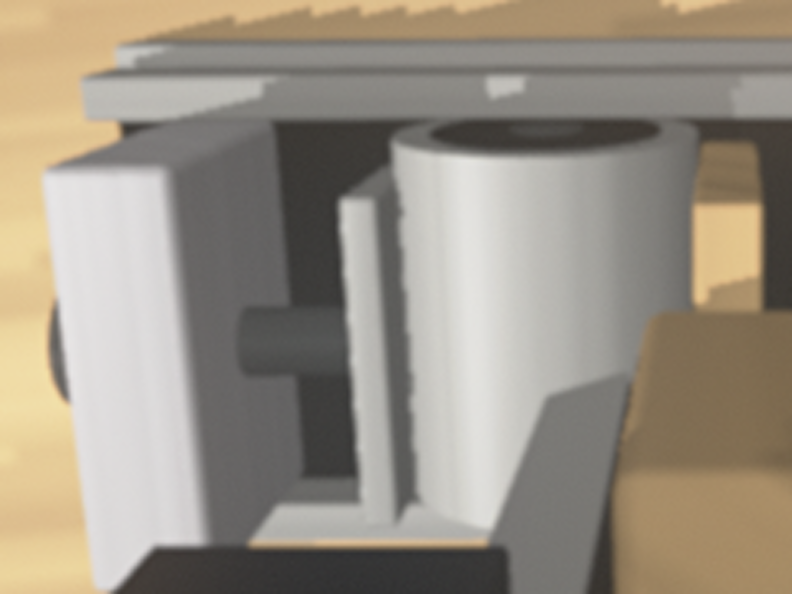

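I held about 7.2 N for over 1.5 s, with the roller square against the shoe. Now I unload gently and back off.

Call:
apply_moves(
  deltas=[
    {"rx": 0,"ry": 0,"rz": 0,"dx": 0,"dy": 0,"dz": 0.3,"jaw": -1},
    {"rx": 0,"ry": 0,"rz": 0,"dx": 0,"dy": 0,"dz": 0.4,"jaw": -1},
    {"rx": 0,"ry": 0,"rz": 0,"dx": 0,"dy": 0,"dz": 0.4,"jaw": -1},
    {"rx": 0,"ry": 0,"rz": 0,"dx": 0,"dy": 0,"dz": 0.6,"jaw": -1},
    {"rx": 0,"ry": 0,"rz": 0,"dx": 0,"dy": 0,"dz": 1.5,"jaw": -1},
  ],
)

```text
time: 16.52
position: [0.5663, 0.1172, 0.0864]
tool_rot: [-90.0, -0.0, 174.0]
wrist_force: [0.1, -1.0, -0.4]
finger_gap: 0.253
```

Call:
apply_moves(
  deltas=[
    {"rx": 0,"ry": 0,"rz": 0,"dx": 0,"dy": 0,"dz": 4,"jaw": -1},
    {"rx": 0,"ry": 0,"rz": 0,"dx": 0,"dy": 0,"dz": 8,"jaw": -1},
    {"rx": 0,"ry": 0,"rz": 0,"dx": 0,"dy": 0,"dz": 10,"jaw": -1},
    {"rx": 0,"ry": 0,"rz": 0,"dx": 0,"dy": 0,"dz": 10,"jaw": -1},
    {"rx": 0,"ry": 0,"rz": 0,"dx": 0,"dy": 0,"dz": 6,"jaw": -1},
  ],
)

```text
time: 16.93
position: [0.5622, 0.0774, 0.0865]
tool_rot: [-90.0, -0.0, 173.9]
wrist_force: [0.5, -0.2, -0.2]
finger_gap: 0.257
```

Run:
```python
from h import *
from workcell import cams
plan(.56,.06,.146,-96,5)
a=cams.camera("wrist")[:,:,::-1]
cv2.imwrite("pics/w15.png",a)
```

```text
t 16.93 pos [0.5622 0.0774 0.0865] th -96.05 tilt [-1.e-04 -1.e-04 -1.e+00] F [ 0.51 -0.18 -0.24] gap 0.257
ry -0.01 dx 0.1 dy -11.9 dz 3.5
ry -0.01 dx 0.1 dy -11.9 dz 3.5
ry -0.01 dx 0.1 dy -11.9 dz 3.5
ry -0.01 dx 0.1 dy -11.9 dz 3.5
ry -0.01 dx 0.1 dy -11.9 dz 3.5
```

View pics/w15.png

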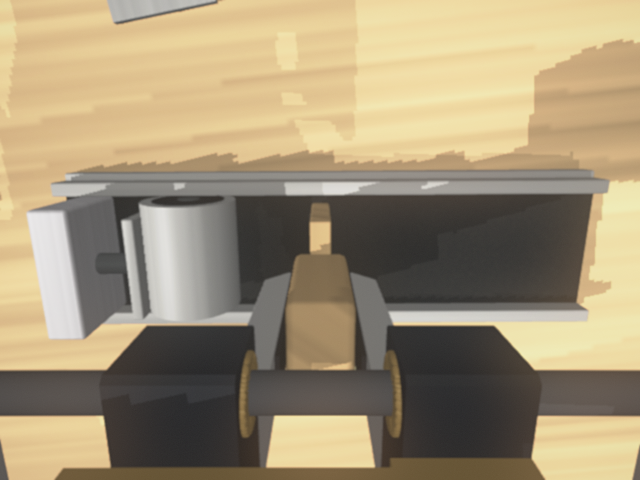

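The roller stays against the shoe, at about (190,255), and the paddle sits unchanged in the jaws. Lift and return.

Call:
apply_moves(
  deltas=[
    {"rx": 0,"ry": 0,"rz": 0,"dx": 0,"dy": -10,"dz": 3,"jaw": -1},
    {"rx": 0,"ry": 0,"rz": 0,"dx": 0,"dy": -15,"dz": 3,"jaw": -1},
    {"rx": 0,"ry": 0,"rz": 0,"dx": 0,"dy": -15,"dz": 3,"jaw": -1},
    {"rx": 0,"ry": 0,"rz": 0,"dx": 0,"dy": -12,"dz": 3,"jaw": -1},
    {"rx": 0,"ry": 0,"rz": 0,"dx": 0,"dy": -8,"dz": 3,"jaw": -1},
  ],
)

```text
time: 17.4
position: [0.5613, 0.064, 0.1485]
tool_rot: [-90.0, 0.1, 174.0]
wrist_force: [-1.0, 0.7, -1.1]
finger_gap: 0.254
```

```bash
python3 -c "
from h import *
plan(.4786,-.2949,.146,-86.3,15)"
```

```text
t 17.4 pos [0.5613 0.064  0.1485] th -95.99 tilt [ 2.e-03  1.e-04 -1.e+00] F [-0.98  0.69 -1.1 ] gap 0.254
ry -0.65 dx 3.0 dy 0.2 dz 24.4
ry -0.65 dx 3.3 dy 0.2 dz 24.3
ry -0.65 dx 3.5 dy 0.2 dz 24.3
ry -0.65 dx 3.8 dy 0.2 dz 24.3
ry -0.65 dx 4.1 dy 0.2 dz 24.2
ry -0.65 dx 4.4 dy 0.2 dz 24.2
ry -0.65 dx 4.6 dy 0.2 dz 24.1
ry -0.65 dx 4.9 dy 0.2 dz 24.1
ry -0.65 dx 5.2 dy 0.2 dz 24.0
ry -0.65 dx 5.4 dy 0.2 dz 23.9
ry -0.65 dx 5.7 dy 0.2 dz 23.9
ry -0.65 dx 6.0 dy 0.2 dz 23.8
ry -0.65 dx 6.2 dy 0.2 dz 23.7
ry -0.65 dx 6.5 dy 0.2 dz 23.7
ry -0.65 dx 6.8 dy 0.2 dz 23.6
```

Call:
apply_moves(
  deltas=[
    {"rx": 0,"ry": -0.6,"rz": 0,"dx": 3,"dy": 0,"dz": 24.4,"jaw": -1},
    {"rx": 0,"ry": -0.6,"rz": 0,"dx": 3.3,"dy": 0,"dz": 24.3,"jaw": -1},
    {"rx": 0,"ry": -0.6,"rz": 0,"dx": 3.5,"dy": 0,"dz": 24.3,"jaw": -1},
    {"rx": 0,"ry": -0.7,"rz": 0,"dx": 3.8,"dy": 0,"dz": 24.3,"jaw": -1},
    {"rx": 0,"ry": -0.7,"rz": 0,"dx": 4.1,"dy": 0,"dz": 24.2,"jaw": -1},
  ],
)

```text
time: 17.82
position: [0.5326, -0.0566, 0.1467]
tool_rot: [-90.0, 0.0, 177.3]
wrist_force: [0.2, -0.4, -0.8]
finger_gap: 0.256
```

Call:
apply_moves(
  deltas=[
    {"rx": 0,"ry": -0.6,"rz": 0,"dx": 4.4,"dy": 0,"dz": 24.2,"jaw": -1},
    {"rx": 0,"ry": -0.6,"rz": 0,"dx": 4.6,"dy": 0,"dz": 24.1,"jaw": -1},
    {"rx": 0,"ry": -0.6,"rz": 0,"dx": 4.9,"dy": 0,"dz": 24.1,"jaw": -1},
    {"rx": 0,"ry": -0.7,"rz": 0,"dx": 5.2,"dy": 0,"dz": 24,"jaw": -1},
    {"rx": 0,"ry": -0.7,"rz": 0,"dx": 5.4,"dy": 0,"dz": 23.9,"jaw": -1},
  ],
)

```text
time: 18.23
position: [0.5048, -0.1763, 0.1467]
tool_rot: [-90.0, 0.0, -179.6]
wrist_force: [0.3, 0.2, -0.7]
finger_gap: 0.254
```

Call:
apply_moves(
  deltas=[
    {"rx": 0,"ry": -0.7,"rz": 0,"dx": 5.7,"dy": 0,"dz": 23.9,"jaw": -1},
    {"rx": 0,"ry": -0.7,"rz": 0,"dx": 6,"dy": 0,"dz": 23.8,"jaw": -1},
    {"rx": 0,"ry": -0.7,"rz": 0,"dx": 6.2,"dy": 0,"dz": 23.7,"jaw": -1},
    {"rx": 0,"ry": -0.7,"rz": 0,"dx": 6.5,"dy": 0,"dz": 23.7,"jaw": -1},
    {"rx": 0,"ry": -0.5,"rz": 0,"dx": 6.8,"dy": 0,"dz": 23.6,"jaw": -1},
  ],
)

```text
time: 18.65
position: [0.4773, -0.2959, 0.1467]
tool_rot: [-90.0, 0.0, -176.3]
wrist_force: [0.0, -0.2, -1.5]
finger_gap: 0.256
```

Call:
apply_moves(
  deltas=[
    {"rx": 0,"ry": 0,"rz": 0,"dx": 0,"dy": 0,"dz": 0,"jaw": -1},
    {"rx": 0,"ry": 0,"rz": 0,"dx": 0,"dy": 0,"dz": 0,"jaw": -1},
    {"rx": 0,"ry": 0,"rz": 0,"dx": 0,"dy": 0,"dz": 0,"jaw": -1},
    {"rx": 0,"ry": 0,"rz": 0,"dx": 0,"dy": 0,"dz": 0,"jaw": -1},
    {"rx": 0,"ry": 0,"rz": 0,"dx": 0,"dy": 0,"dz": 0,"jaw": -1},
  ],
)

```text
time: 19.07
position: [0.4781, -0.2939, 0.1466]
tool_rot: [-90.0, 0.0, -176.2]
wrist_force: [-0.3, 0.3, -1.6]
finger_gap: 0.254
```

Run:
```python
from h import *
from workcell import cams
plan(.4786,-.2949,.112,-86.3,5)
m=cams.camera_model("wrist");np.save("m16.npy",m,allow_pickle=True)
a=cams.camera("wrist")[:,:,::-1]
cv2.imwrite("pics/w16.png",a)
cv2.imwrite("pics/w16z.png",cv2.resize(a[130:350,220:420],None,fx=2.7,fy=2.7,interpolation=cv2.INTER_CUBIC))
```

```text
t 19.07 pos [ 0.4781 -0.2939  0.1466] th -86.23 tilt [ 1.e-04  0.e+00 -1.e+00] F [-0.33  0.26 -1.63] gap 0.254
ry 0.01 dx -0.1 dy 6.9 dz 0.2
ry 0.01 dx -0.1 dy 6.9 dz 0.2
ry 0.01 dx -0.1 dy 6.9 dz 0.2
ry 0.01 dx -0.1 dy 6.9 dz 0.2
ry 0.01 dx -0.1 dy 6.9 dz 0.2
```

View pics/w16z.png

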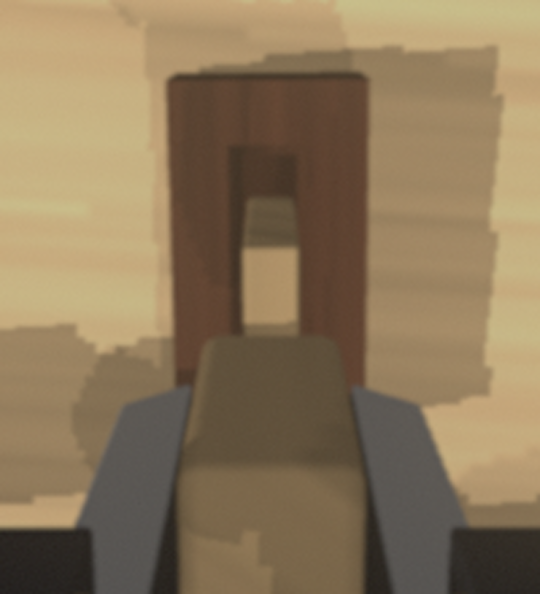

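The blade is over the slot (slot centre column about 263 and blade about 271 in the crop, the blade being nearer the camera). I correct by 0.6 mm and lower to just above the mouth.

Call:
apply_moves(
  deltas=[
    {"rx": 0,"ry": 0.1,"rz": 0,"dx": -0.6,"dy": 9,"dz": 0.7,"jaw": -1},
    {"rx": 0,"ry": 0,"rz": 0,"dx": 0,"dy": 12,"dz": 0,"jaw": -1},
    {"rx": 0,"ry": 0,"rz": 0,"dx": 0,"dy": 12,"dz": 0,"jaw": -1},
    {"rx": 0,"ry": 0,"rz": 0,"dx": 0,"dy": 6,"dz": 0,"jaw": -1},
    {"rx": 0,"ry": 0,"rz": 0,"dx": 0,"dy": 2,"dz": 0,"jaw": -1},
  ],
)

```text
time: 19.53
position: [0.4778, -0.2949, 0.1034]
tool_rot: [-90.1, -0.1, -176.4]
wrist_force: [0.4, 0.4, -1.4]
finger_gap: 0.252
```

Run:
```python
from h import *
from workcell import cams
cams.camera("wrist")
plan(.4788,-.2946,.0767,-86.2,5)
a=cams.camera("wrist")[:,:,::-1]
cv2.imwrite("pics/w17z.png",cv2.resize(a[130:350,220:420],None,fx=2.7,fy=2.7,interpolation=cv2.INTER_CUBIC))
```

```text
t 19.58 pos [ 0.478  -0.2951  0.1039] th -86.4 tilt [-0.0018  0.0013 -1.    ] F [ 0.59  0.71 -0.33] gap 0.25
ry -0.04 dx -0.2 dy 5.4 dz -0.1
ry -0.04 dx -0.2 dy 5.4 dz -0.1
ry -0.04 dx -0.2 dy 5.4 dz -0.1
ry -0.04 dx -0.2 dy 5.4 dz -0.1
ry -0.04 dx -0.2 dy 5.4 dz -0.1
```

View pics/w17z.png

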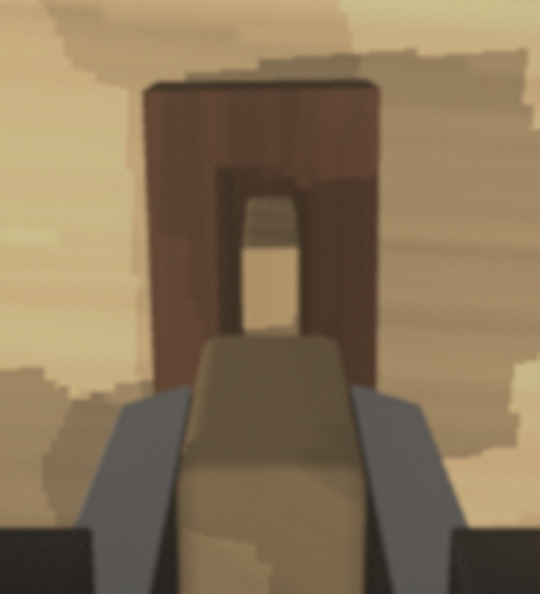

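Blade looks slightly right of and below slot centre. Checking with a settled image and model projections.

Run:
```python
from h import *
np.set_printoptions(precision=4,suppress=True)
from workcell import cams,status
cams.camera("wrist");cams.camera("wrist")
plan(.4788,-.2946,.0767,-86.2,1)
m=cams.camera_model("wrist");np.save("m18.npy",m,allow_pickle=True)
a=cams.camera("wrist")[:,:,::-1]
z=cv2.resize(a[150:300,250:390],None,fx=4,fy=4,interpolation=cv2.INTER_CUBIC)
z=cv2.convertScaleAbs(z,alpha=1.8,beta=10)
cv2.imwrite("pics/w18z.png",z)
p=status.observe()["position"]
q=lambda uv:(((uv-np.array([250,150]))+.5)*4-.5).round(1).tolist()
th=np.radians(-86.2)
b=place([p[0],p[1],th],np.array([[-5,30,0],[5,30,0],[-5,30,55],[5,30,55]])/1000); b[:,2]+=p[2]-.0667
print("blade pred",q(proj(m,b)))
r=place([.479,-.2942,th],np.array([[-26,52,34],[26,52,34],[-7.5,32.5,34],[7.5,32.5,34],[-26,-20,34],[26,-20,34]])/1000)
print("rest pred",q(proj(m,r)))
```

```text
t 19.73 pos [ 0.4786 -0.2955  0.1057] th -86.4 tilt [ 0.0004 -0.0002 -1.    ] F [-0.27  0.68 -0.7 ] gap 0.253
ry -0.20 dx -0.3 dy 29.0 dz -0.9
blade pred [[243.9, 209.9], [311.5, 209.7], [234.3, 285.8], [320.5, 285.6]]
rest pred [[91.9, 54.1], [444.1, 53.0], [218.8, 185.1], [318.5, 184.8], [105.8, 515.6], [434.6, 514.6]]
```

View pics/w18z.png

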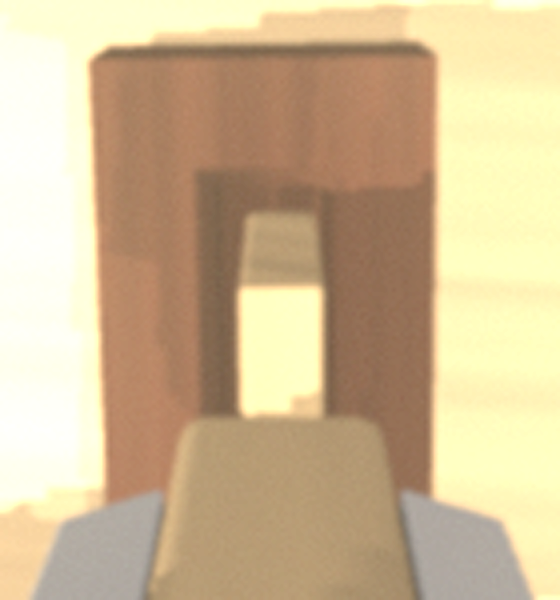

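The blade is 2.4 mm right of the slot's centre line and about 0.5 mm short along the slot. I correct before inserting.

Call:
apply_moves(
  deltas=[
    {"rx": 0,"ry": -0.2,"rz": 0,"dx": -0.6,"dy": 0,"dz": -2.3,"jaw": -1},
    {"rx": 0,"ry": 0,"rz": 0,"dx": 0,"dy": 0,"dz": 0,"jaw": -1},
    {"rx": 0,"ry": 0,"rz": 0,"dx": 0,"dy": 0,"dz": 0,"jaw": -1},
    {"rx": 0,"ry": 0,"rz": 0,"dx": 0,"dy": 2,"dz": 0,"jaw": -1},
    {"rx": 0,"ry": 0,"rz": 0,"dx": 0,"dy": 2,"dz": 0,"jaw": -1},
  ],
)

```text
time: 20.2
position: [0.4789, -0.2931, 0.1014]
tool_rot: [-90.0, 0.0, -176.2]
wrist_force: [0.5, -0.3, 0.2]
finger_gap: 0.253
```

Run:
```python
from h import *
from workcell import cams,status
cams.camera("wrist")
plan(.4788,-.2946,.0767,-86.2,1)
a=cams.camera("wrist")[:,:,::-1]
z=cv2.resize(a[150:300,250:390],None,fx=4,fy=4,interpolation=cv2.INTER_CUBIC)
cv2.imwrite("pics/w19z.png",cv2.convertScaleAbs(z,alpha=1.8,beta=10))
```

```text
t 20.25 pos [ 0.4787 -0.293   0.1009] th -86.2 tilt [-4.e-04  3.e-04 -1.e+00] F [-0.67  0.08 -1.53] gap 0.254
ry 0.00 dx 0.1 dy 24.2 dz 1.6
```

View pics/w19z.png

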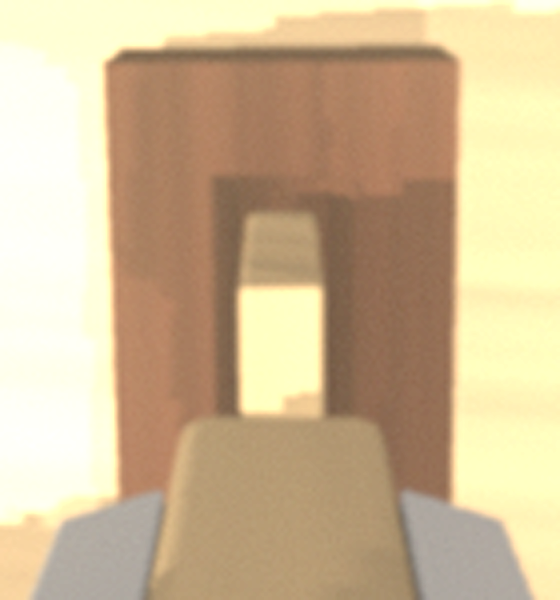

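Centred now, with slot 213–352 and blade 246–317. I lower it in.

Call:
apply_moves(
  deltas=[
    {"rx": 0,"ry": 0,"rz": 0,"dx": 0,"dy": 3,"dz": 0,"jaw": -1},
    {"rx": 0,"ry": 0,"rz": 0,"dx": 0,"dy": 3,"dz": 0,"jaw": -1},
    {"rx": 0,"ry": 0,"rz": 0,"dx": 0,"dy": 3,"dz": 0,"jaw": -1},
    {"rx": 0,"ry": 0,"rz": 0,"dx": 0,"dy": 2,"dz": 0,"jaw": -1},
    {"rx": 0,"ry": 0,"rz": 0,"dx": 0,"dy": 1,"dz": 0,"jaw": -1},
  ],
)

```text
time: 20.72
position: [0.4788, -0.293, 0.089]
tool_rot: [-90.0, -0.0, -176.2]
wrist_force: [-0.4, -0.3, -1.7]
finger_gap: 0.254
```

Call:
apply_moves(
  deltas=[
    {"rx": 0,"ry": 0,"rz": 0,"dx": 0,"dy": 3,"dz": 0,"jaw": -1},
    {"rx": 0,"ry": 0,"rz": 0,"dx": 0,"dy": 3,"dz": 0,"jaw": -1},
    {"rx": 0,"ry": 0,"rz": 0,"dx": 0,"dy": 2,"dz": 0,"jaw": -1},
    {"rx": 0,"ry": 0,"rz": 0,"dx": 0,"dy": 1.5,"dz": 0,"jaw": -1},
    {"rx": 0,"ry": 0,"rz": 0,"dx": 0,"dy": 0.5,"dz": 0,"jaw": -1},
  ],
)

```text
time: 21.13
position: [0.4788, -0.293, 0.0791]
tool_rot: [-90.0, -0.0, -176.2]
wrist_force: [-0.2, 0.2, -0.9]
finger_gap: 0.253
```

```bash
python3 f.py 3 w20z
```

```text
21.2333 axial F [ 0.18 -0.78 -0.16] mean -0.25 F [ 0.09 -0.27 -1.21] pos [ 0.47883 -0.29305  0.07924] tq [-0.    0.07  0.01]
```

Free of side forces. The floor is expected at TCP 0.0767, so I lower the last 2.5 mm and feel for it.

Call:
apply_moves(
  deltas=[
    {"rx": 0,"ry": 0,"rz": 0,"dx": 0,"dy": 0.6,"dz": 0,"jaw": -1},
    {"rx": 0,"ry": 0,"rz": 0,"dx": 0,"dy": 0.6,"dz": 0,"jaw": -1},
    {"rx": 0,"ry": 0,"rz": 0,"dx": 0,"dy": 0.5,"dz": 0,"jaw": -1},
    {"rx": 0,"ry": 0,"rz": 0,"dx": 0,"dy": 0.4,"dz": 0,"jaw": -1},
    {"rx": 0,"ry": 0,"rz": 0,"dx": 0,"dy": 0.3,"dz": 0,"jaw": -1},
  ],
)

```text
time: 21.7
position: [0.4789, -0.2931, 0.077]
tool_rot: [-90.0, 0.0, -176.2]
wrist_force: [0.8, 0.3, -0.8]
finger_gap: 0.252
```

```bash
python3 f.py 3 w21z
```

```text
21.8 axial F [ 0.35  0.26 -0.69] mean -0.02 F [ 0.13 -0.04 -0.67] pos [ 0.47888 -0.29307  0.07698] tq [ 0.06 -0.02 -0.02]
```

Call:
apply_moves(
  deltas=[
    {"rx": 0,"ry": 0,"rz": 0,"dx": 0,"dy": 0.3,"dz": 0,"jaw": -1},
    {"rx": 0,"ry": 0,"rz": 0,"dx": 0,"dy": 0,"dz": 0,"jaw": -1},
    {"rx": 0,"ry": 0,"rz": 0,"dx": 0,"dy": 0,"dz": 0,"jaw": -0.4},
    {"rx": 0,"ry": 0,"rz": 0,"dx": 0,"dy": 0,"dz": 0,"jaw": -0.2},
    {"rx": 0,"ry": 0,"rz": 0,"dx": 0,"dy": 0,"dz": 0,"jaw": 0},
  ],
)

```text
time: 22.27
position: [0.4789, -0.2931, 0.0768]
tool_rot: [-90.0, 0.0, -176.2]
wrist_force: [0.1, 0.4, 0.3]
finger_gap: 0.405
```

Call:
apply_moves(
  deltas=[
    {"rx": 0,"ry": 0,"rz": 0,"dx": 0,"dy": 0,"dz": 0,"jaw": 0.2},
    {"rx": 0,"ry": 0,"rz": 0,"dx": 0,"dy": 0,"dz": 0,"jaw": 0.2},
    {"rx": 0,"ry": 0,"rz": 0,"dx": 0,"dy": 0,"dz": 0,"jaw": 0.2},
    {"rx": 0,"ry": 0,"rz": 0,"dx": 0,"dy": 0,"dz": 0,"jaw": 0.2},
    {"rx": 0,"ry": 0,"rz": 0,"dx": 0,"dy": 0,"dz": 0,"jaw": 0.2},
  ],
)

```text
time: 22.68
position: [0.4789, -0.2931, 0.0768]
tool_rot: [-90.0, 0.0, -176.2]
wrist_force: [0.6, -0.6, -0.3]
finger_gap: 0.6
```

Call:
apply_moves(
  deltas=[
    {"rx": 0,"ry": 0,"rz": 0,"dx": 0,"dy": -15,"dz": 0,"jaw": 0.2},
    {"rx": 0,"ry": 0,"rz": 0,"dx": 0,"dy": -25,"dz": 0,"jaw": 0.2},
    {"rx": 0,"ry": 0,"rz": 0,"dx": 0,"dy": -30,"dz": 0,"jaw": 0.2},
    {"rx": 0,"ry": 0,"rz": 0,"dx": 0,"dy": -30,"dz": 0,"jaw": 0.2},
    {"rx": 0,"ry": 0,"rz": 0,"dx": 0,"dy": -25,"dz": 0,"jaw": 0.2},
  ],
)

```text
time: 23.1
position: [0.479, -0.2931, 0.2039]
tool_rot: [-90.0, 0.1, -176.2]
wrist_force: [-0.1, -0.1, 0.8]
finger_gap: 0.596
```

Call:
apply_moves(
  deltas=[
    {"rx": 0,"ry": 0,"rz": 0,"dx": 30,"dy": -10,"dz": 0,"jaw": 0.2},
    {"rx": 0,"ry": 0,"rz": 0,"dx": 30,"dy": 0,"dz": 10,"jaw": 0.2},
    {"rx": 0,"ry": 0,"rz": 0,"dx": 30,"dy": 0,"dz": 10,"jaw": 0.2},
    {"rx": 0,"ry": 0,"rz": 0,"dx": 20,"dy": 0,"dz": 10,"jaw": 0.2},
    {"rx": 0,"ry": 0,"rz": 0,"dx": 10,"dy": 0,"dz": 0,"jaw": 0.2},
  ],
)

```text
time: 23.52
position: [0.3593, -0.3321, 0.212]
tool_rot: [-90.0, 0.0, -176.3]
wrist_force: [0.3, 0.7, -0.3]
finger_gap: 0.598
```

Call:
apply_moves(
  deltas=[
    {"rx": 0,"ry": 0,"rz": 0,"dx": 0,"dy": 0,"dz": 0,"jaw": 0.2},
    {"rx": 0,"ry": 0,"rz": 0,"dx": 0,"dy": 0,"dz": 0,"jaw": 0.2},
    {"rx": 0,"ry": 0,"rz": 0,"dx": 0,"dy": 0,"dz": 0,"jaw": 0.2},
    {"rx": 0,"ry": 0,"rz": 0,"dx": 0,"dy": 0,"dz": 0,"jaw": 0.2},
    {"rx": 0,"ry": 0,"rz": 0,"dx": 0,"dy": 0,"dz": 0,"jaw": 0.2},
  ],
)

```text
time: 23.93
position: [0.3619, -0.3306, 0.2116]
tool_rot: [-90.0, -0.0, -176.1]
wrist_force: [-0.0, 0.1, 0.4]
finger_gap: 0.607
```

Run:
```python
from h import *
from workcell import cams,status
print(status.observe()["time"],status.observe()["position"])
for n in("top","side","wrist"):
    cv2.imwrite(f"pics/{n}_end.png",cams.camera(n)[:,:,::-1])
a=cv2.imread("pics/top_end.png");b=cv2.imread("pics/side_end.png")
cv2.imwrite("pics/te1.png",cv2.resize(a[200:365,230:530],None,fx=2.6,fy=2.6,interpolation=cv2.INTER_CUBIC))
cv2.imwrite("pics/se1.png",cv2.resize(b[90:350,270:450],None,fx=2.3,fy=2.3,interpolation=cv2.INTER_CUBIC))
```

```text
23.9333 [ 0.3618555  -0.33056437  0.21158296]
```

View pics/te1.png

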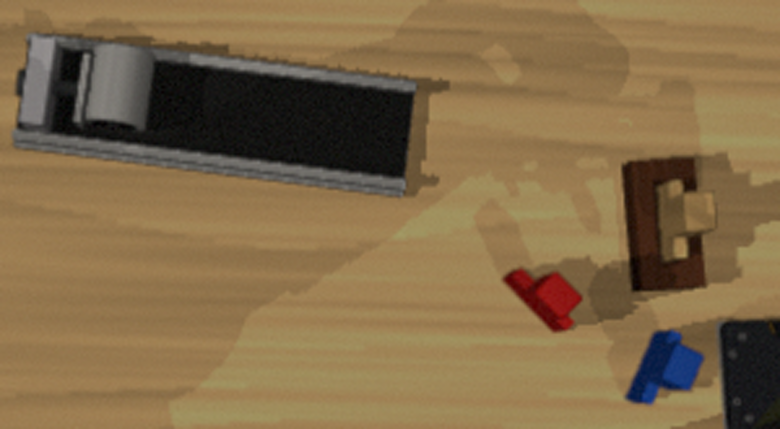

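View pics/se1.png

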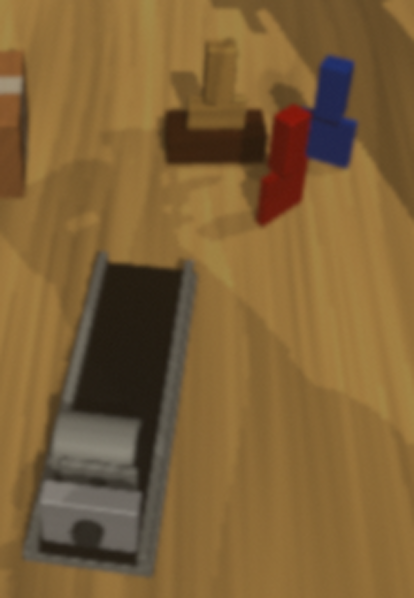

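View pics/wrist_end.png

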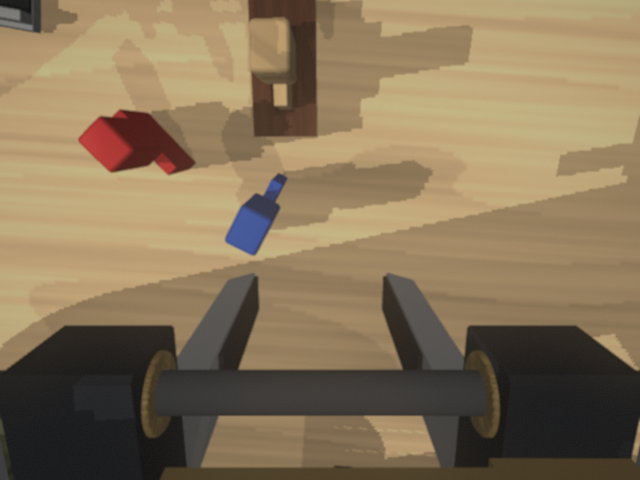

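The pictures show the roller lying against the shoe (top crop about (120,85)), the paddle upright in its slot at (690,215), and the look-alikes unmoved. The gripper is clear of everything, so I'm handing in.

```bash
python3 -c "
from workcell import manip
print(manip.finish_job())"
```

```text
the job is handed in; nothing more can be done
None
```

The job was handed in at about 24 s of the 72 s allowed; `finish_job` gave no verdict.

- **Rolling and pressing:** I took the wooden paddle from its rest and rolled the roller along the track at no more than about 36 mm/s, touching it only with the blade. I felt for the shoe and pressed for over 1.5 s. The wrist force averaged 7.0–7.3 N and no reading passed 8.3 N. I aimed a little above 6 N because the bed can take up to 2 N of the push, so the stop itself should have felt about 5–7 N. The twist about the vertical was near zero, which fits a square press.
- **Returning the paddle:** Before inserting it, the blade was 2.3 mm off the slot's centre line, so I shifted it and lowered it to within 0.1 mm of its original height, with no side force.
- **Last checks:** Before I handed in, the top, side and wrist pictures showed the roller against the shoe and the paddle upright in its slot. They also showed the look-alikes in place and the gripper clear. I looked at the spare, carton, bracket and tray only in passing in the final pictures and did not measure them; the arm never went close to them.

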